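# Pack a gift tin heavy end down in a crate with a sliding cover

## Robot

A 7-joint arm with a two-finger parallel gripper is mounted at the origin on the work surface. World frame = base frame: x ahead of the robot, y to its left, z up, the work surface at z = 0. Lengths are in m, angles in rad, forces in N, time in s.
With the tool pointing down it reaches from about 0.35 to 0.9 m from the base axis. Payload 7.2 kg.
Tool frame: the origin (TCP) lies at the very end of the fingers, on their centre line; the grasp point (between the pads) lies 19 mm behind it; z points along the fingers, y is the direction in which the jaws open and shut (so a half turn about z gives the same grasp; the last joint's range is limited). The gripper opens to 88 mm and grips with 3 to 60 N. Pads are 20 mm wide; open, the fingers measure 115 mm over their backs; the gripper's body (75 mm by 178 mm) begins 61 mm behind the grasp point.
Start: joints at [-1.369, 0.411, -0.013, 1.596, 0.006, 1.134, -0.082], TCP at [0.167, 0.602, 0.223] pointing down, gripper open.
Joint ranges: [-2.95, 2.95], [-0.29, 1.99], [-1.47, 1.44], [0.14, 2.54], [-1.03, 4.17], [0.13, 1.85], [-2.86, 2.86]. Speed limits (rad/s): [2.39, 2.39, 3.01, 3.01, 3.14, 3.14, 3.14].

## Interface

Orientations are given as a 3x3 rotation matrix whose columns are the frame's x, y, z axes.
In Python, from bench import robot, vision, ticket gives the robot as it stands.
- The arm moves only by the tool play_rows, never from a script. Its argument "targets" is a list of rows, each an object of numbers: "dx", "dy", "dz": the shift along the world's x, y, z in mm; "wx", "wy", "wz": the turn, a rotation vector about the world's x, y, z in rad; "jaw": the finger opening in mm, from 0 to 87.8. A call has 1 to 5 rows; each row is the pose to reach, as a shift and turn from the pose commanded when the call began; what a row does not reach only later rows make up. A row lasts 1/8 s, in which the tool goes at most 62.5 mm and 10.7 degrees, less where a joint would pass 70% of its speed; a pose out of reach is approached as far as the arm can. A call with a gripper value outside its range is refused whole. The fingers move at their own pace and stop on an object; the grip force is fixed at half the most. Time passes only in rows, so rows that repeat a pose let the fingers close. It gives the time, the measured TCP pose, the force and the opening at its end, in the units of the state.
- robot.state(): the state, without advancing time (a new reading comes with each control period).
- vision.capture(name): name is "scene" or "top" or "wrist"; returns (picture, depth): 480x640x3 uint8, red, green, blue; 480x640 float32, m along the optical axis (not along the pixel's ray), 0 where there is no reading.
- vision.camera_info(name): a dict with "fov_y" (degrees; the focal length in pixels is half the picture's height over the tangent of half this angle, whatever the lens; pixels are square), "cx", "cy" (the principal point, pixels), "extrinsics" (4x4, takes a point from camera to world coordinates); the wrist camera has in their place "tool_from_camera" (4x4, takes a point from camera to tool coordinates, whose origin is the TCP and whose axes are the flange's). Camera axes: x right, y up, looking along -z (the intrinsics and any distortion apply to the point x, -y, -z); pixel columns grow to the right and rows downward; lengths in m; the calibration is good to about 2 mm. A picture is of the moment at which its call begins: read the wrist's pose just before it. camera_info takes no time and is no camera call.
- ticket.sign_off(): hands the job in, once; it reports no verdict.
The state is a dict: "time_s": time; "q": joint angles; "qd": joint speeds; "effort": joint torques, N m; "ee_pos": TCP position; "orientation": TCP orientation; "ft_force": force on the tool from outside, world axes, zero at the start; "torque": the same for the moment, N m; "gripper_width": finger opening in m.
Only numpy, scipy, OpenCV 4.12 (cv2) and the standard library are available. Lean on these libraries where they do the work, as an engineer would, in place of code of your own. Each camera call takes 0.05 s, during which the arm holds its last target. There are 200 camera calls.

## Task

First slide back the clear cover of the wooden gift crate; then lift the red tin roughly level, some 8 cm clear of the counter, to see or feel which of its two look-alike ends is the heavy one and sinks. Stand the tin upright in the crate's open compartment, heavy end down, set down gently and let go, without ever upending it heavy end on top, and slide the cover fully shut over it. Leave the jam jar and the two little gift boxes alone.

Things in the scene. Friction and masses are not known exactly. Their poses are not given: they have to be found in the camera images.
- tin: closed red gift tin, 120 mm long, 48 x 48 mm across, like gold bands at both ends; starts lying on the counter. Origin at its centre, own x along its length. 0.28 to 0.42 kg; one end (either, drawn at random) is heavy: centre of mass 20 to 25 mm from the middle towards it. Pinched by two long sides, the heavy end pulls down (0.05 to 0.1 N m at the middle), and it turns between the pads under a light grip (3 to 5 N).
- crate: wooden gift crate fixed to the counter, 206 mm (own x, roughly away from the robot) by 142 mm (y), 132 mm high. Front part: open-topped compartment, 90 mm (x) by 130 mm (y) inside, walls 6 mm; rear part: closed deck. Origin under the compartment's middle, on the counter; outside runs from x = -51 to +155 mm.
- compartment (a point): middle of the compartment's inner floor, 6 mm above the counter; the compartment is 126 mm deep from its rim, so the tin standing in it ends 6 mm below the rim. Axes as the crate.
- cover (a joint): how far the clear cover is slid back, m: 0 = fully shut over the compartment, 0.105 = fully back over the rear deck (then the compartment is entirely open). It slides along the crate's +x to open, lies on the rim (133 to 139 mm above the counter), stays where it is left, and takes about 1.5 N to move.
- cover_bar (a point): middle of the red grip bar on the cover, 150 mm above the counter: 14 mm thick along crate x, 60 mm long along y, top at 161 mm. Moves with the cover; 20 mm to the front (crate -x) of the compartment's middle when shut. Can be pushed from either side or pinched.
- jam: amber jam jar with a gold cap, 60 mm across, 100 mm high; bystander. Origin under its centre.
- giftbox: small white box with a gold lid, 74 x 74 x 61 mm; bystander. Origin under its centre.
- fudgebox: flat green box with a red lid, 93 x 63 x 42 mm; bystander. Origin under its centre.
Not all that is in view belongs to the job. What is shaped like the tin but black or pink is not meant.

How it is judged:
By the outcome, as a careful person would: the job done as asked, in the order asked, and still so for the second after the job is handed in, with the robot touching nothing.
It also fails if it takes over 72 s, if anything falls off the work surface, if the arm or the gripper's body presses on something with over 40 N, if the wrist force passes 120 N, or if a joint passes its speed limit or range.

## Working session

There is one attempt and no reset: what is moved stays moved. The work goes in short steps, Python scripts to look and compute and a tool call to move; the robot and the scene stay as the last step left them, time stands still between calls to the robot, and variables do not carry over. Pictures are saved under pics/ and viewed, about 8 in all and at most 12, crops included, and the job is handed in when it is done.

Besides the shell and the picture viewer there is one more tool, called after ">>>" by a JSON object that holds its "method" and its "body", one argument or row to a line. play_rows: Moves the arm, as the interface text tells. Its arguments: {"type":"object","properties":{"targets":{"type":"array"}},"required":["targets"]}

```bash
ls; mkdir -p pics
cat > h.py <<'E'
import numpy as np, cv2
from bench import robot, vision
def cap(n,save=None):
    s=robot.state(); im,d=vision.capture(n); ci=vision.camera_info(n)
    if 'extrinsics' in ci: T=np.array(ci['extrinsics'])
    else:
        W=np.eye(4); W[:3,:3]=s['orientation']; W[:3,3]=s['ee_pos']; T=W@np.array(ci['tool_from_camera'])
    f=240/np.tan(np.radians(ci['fov_y'])/2)
    v,u=np.mgrid[0:480,0:640]
    P=np.stack([(u-ci['cx'])/f*d,-(v-ci['cy'])/f*d,-d],-1)@T[:3,:3].T+T[:3,3]
    P[d==0]=np.nan
    if save: cv2.imwrite('pics/'+save,im[:,:,::-1]); np.savez('pics/'+save[:-4]+'.npz',im=im,d=d,P=P,T=T)
    return im,d,P,T,ci
E
python3 - <<'E'
from h import *
s=robot.state(); print({k:np.round(v,3).tolist() for k,v in s.items()})
for n in('scene','top','wrist'):
    im,d,P,T,ci=cap(n,n+'0.png'); print(n,{k:(np.round(v,4).tolist() if not isinstance(v,str) else v) for k,v in ci.items()})
a=cv2.imread('pics/scene0.png');b=cv2.imread('pics/top0.png')
E
```

```text
pics
{'time_s': 0.0, 'q': [-1.369, 0.412, -0.013, 1.597, 0.006, 1.134, -0.082], 'qd': [0.001, -0.002, -0.001, 0.0, -0.001, 0.0, -0.001], 'effort': [0.0, -58.794, 0.642, -29.108, -0.054, 0.018, 0.0], 'ee_pos': [0.166, 0.602, 0.222], 'orientation': [[-0.964, 0.267, -0.0], [0.267, 0.964, -0.002], [-0.0, -0.002, -1.0]], 'ft_force': [0.049, -0.263, -0.212], 'torque': [-0.012, 0.021, 0.005], 'gripper_width': 0.088}
scene {'fov_y': 47.9378, 'cx': 319.21, 'cy': 233.5204, 'extrinsics': [[0.2649, -0.7887, 0.5548, 1.1849], [0.9642, 0.2083, -0.1642, -0.312], [0.014, 0.5784, 0.8156, 1.058], [0.0, 0.0, 0.0, 1.0]]}
top {'fov_y': 57.5808, 'cx': 316.0874, 'cy': 245.215, 'extrinsics': [[0.01, 0.9909, -0.1344, 0.3888], [-0.9999, 0.0108, 0.0047, -0.1009], [0.0061, 0.1344, 0.9909, 1.0923], [0.0, 0.0, 0.0, 1.0]]}
wrist {'fov_y': 58.3118, 'cx': 315.9957, 'cy': 240.4591, 'tool_from_camera': [[0.0001, 0.9597, 0.2809, 0.0776], [1.0, -0.0, -0.0002, -0.0005], [-0.0002, 0.2809, -0.9597, -0.1611], [0.0, 0.0, 0.0, 1.0]]}
```

View pics/top0.png

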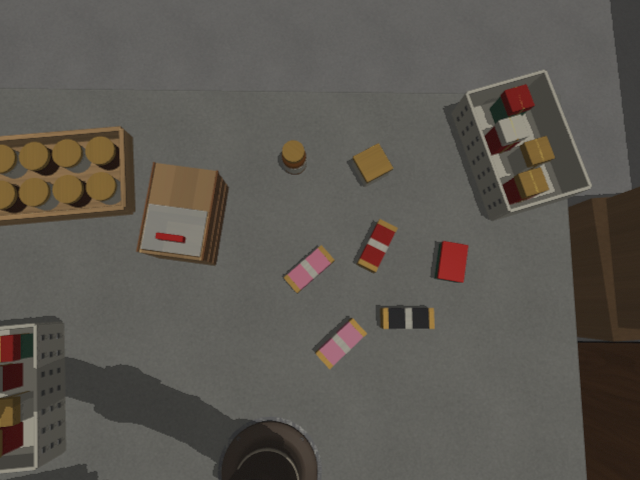

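View pics/scene0.png

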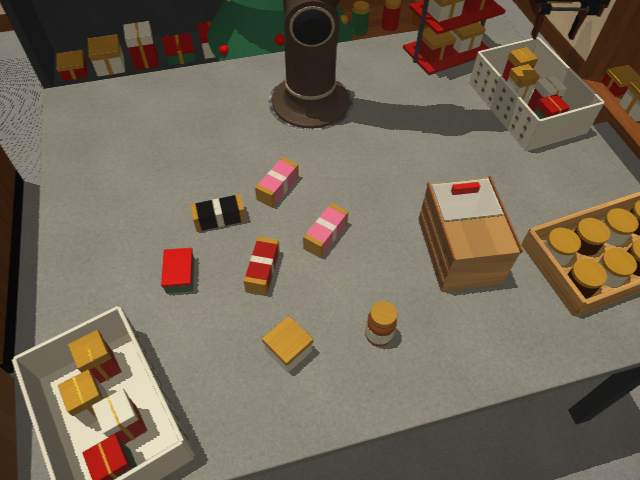

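The top view shows the red tin with gold ends at (378,245). The look-alikes are black at (408,318), and pink at (309,268) and (340,343). The red-lidded fudge box is at (452,262), the jam jar at (293,155) and the gift box at (372,163). The crate is at (180,212), with its bar at (170,238). Only (378,245) is both red and banded like the tin, so I'll measure that one and confirm it in a crop.

Run:
```python
from h import *
z=np.load('pics/top0.npz'); im,P=z['im'],z['P']
def box(m,name):
    p=P[m]; p=p[~np.isnan(p[:,0])]
    r=cv2.minAreaRect((p[:,:2]*1000).astype(np.float32)); print(name,len(p),'c',np.round(r[0],1),'size',np.round(r[1],1),'ang',round(r[2],1),'z',np.round(np.percentile(p[:,2],[2,50,98]),3)); return r
def win(u0,u1,v0,v1):
    m=np.zeros((480,640),bool); m[v0:v1,u0:u1]=1; return m
Z=P[...,2]
box(win(350,405,212,278)&(Z>.04),'tin')
box(win(432,472,235,288)&(Z>.033),'fudge')
box(win(345,398,140,188)&(Z>.05),'gift')
box(win(278,310,135,178)&(Z>.085),'jam')
box(win(278,340,240,297)&(Z>.035),'pink1')
box(win(310,370,312,372)&(Z>.035),'pink2')
box(win(375,440,300,335)&(Z>.035),'black')
c=win(135,232,155,270)
box(c&(Z>.12)&(Z<.145),'cratetop')
hsv=cv2.cvtColor(im,cv2.COLOR_RGB2HSV); red=((hsv[...,0]<8)|(hsv[...,0]>172))&(hsv[...,1]>180)&(hsv[...,2]>90)
box(win(145,200,225,250)&(Z>.152),'bar'); box(win(145,200,225,250)&red,'barred')
box(c&(im.min(-1)>100)&(Z>.1),'cover')
box(c&(Z<.02)==0 if 0 else win(0,132,120,225)&(Z>.02),'tray jars')
box(win(440,600,65,220)&(Z>.02),'basket'); box(win(0,70,320,475)&(Z>.02),'basket2')
a=cv2.resize(im[200:300,340:480],None,fx=4,fy=4,interpolation=2); b=cv2.resize(im[150:275,130:240],(352,400),interpolation=2)
cv2.imwrite('pics/crop1.png',np.hstack([a,b])[:,:800,::-1])
```

```text
tin 999 c [ 532.4 -254.6] size [ 48.7 120.6] ang 63.4 z [0.044 0.049 0.053]
fudge 1029 c [ 495.5 -438.1] size [64.5 93.5] ang 80.7 z [0.037 0.042 0.046]
gift 918 c [ 735.1 -242.5] size [75.  74.4] ang 29.2 z [0.055 0.061 0.065]
jam 408 c [747.6 -49.2] size [51.5 51.9] ang 10.7 z [0.089 0.1   0.104]
pink1 1018 c [473.6 -89.8] size [ 48.8 120.3] ang 41.6 z [0.045 0.049 0.053]
pink2 1093 c [ 299.  -166.9] size [ 49.1 120.2] ang 43.6 z [0.044 0.049 0.052]
black 1083 c [ 359.3 -325.9] size [ 46.9 121.7] ang 0.6 z [0.044 0.049 0.052]
cratetop 5935 c [593.6 203.4] size [149.8 206.9] ang 82.9 z [0.129 0.136 0.142]
bar 193 c [529.4 211.1] size [60.1 14.1] ang 82.8 z [0.153 0.161 0.164]
barred 156 c [529.3 211.6] size [59.  12.5] ang 83.1 z [0.158 0.161 0.165]
cover 2438 c [550.1 210.9] size [135.5 101.4] ang 82.7 z [0.136 0.14  0.143]
tray jars 9736 c [700.3 523. ] size [214.6 327.3] ang 5.7 z [0.023 0.063 0.071]
basket 11083 c [ 779.3 -600.5] size [308.6 214.6] ang 17.1 z [0.024 0.089 0.112]
basket2 7417 c [183.7 556.9] size [311.  142.9] ang 3.6 z [0.023 0.075 0.112]
```

View pics/crop1.png

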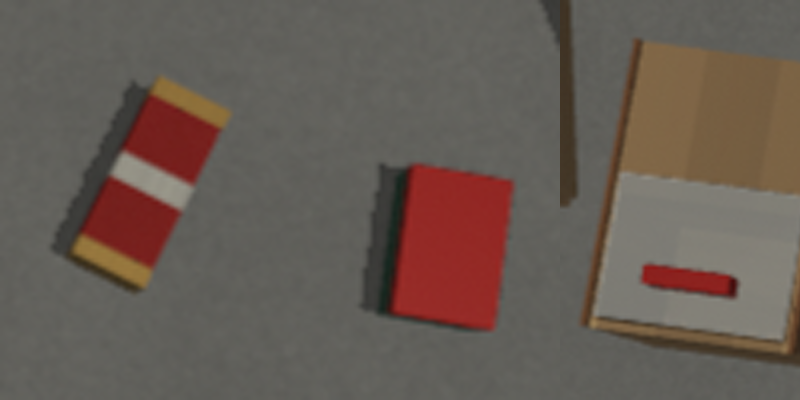

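The crop confirms it: the tin at left is red with gold bands at both ends and a white middle stripe, the plain red fudge box is in the middle, and the crate with its red bar is at right. Next I move to just in front of the bar with the fingers closed.

>>> {"method": "play_rows", "body": {
  "targets": [
    {"dx":41,"dy":-48,"dz":10,"wz":0.03,"jaw":0},
    {"dx":82,"dy":-96,"dz":10,"wz":0.06,"jaw":0},
    {"dx":122,"dy":-145,"dz":10,"wz":0.09,"jaw":0},
    {"dx":162,"dy":-193,"dz":10,"wz":0.12,"jaw":0},
    {"dx":203,"dy":-241,"dz":10,"wz":0.147,"jaw":0}
  ]
}}

```text
validation failed for argument at $.ta...
```

>>> {"method": "play_rows", "body": {
  "targets": [
    {"dx":40,"dy":-48,"dz":-5,"jaw":0},
    {"dx":80,"dy":-96,"dz":-10,"jaw":0},
    {"dx":115,"dy":-145,"dz":-10,"jaw":0},
    {"dx":115,"dy":-145,"dz":-10,"jaw":0},
    {"dx":115,"dy":-145,"dz":-10,"jaw":0}
  ]
}}

```text
validation failed for argument at $.ta...
```

Run:
```python
from h import *
s=robot.state(); print({k:np.round(v,4).tolist() for k,v in s.items()})
im,d,P,T,ci=cap('wrist','w1.png'); Z=P[...,2]
def box(m,name):
    p=P[m]; p=p[~np.isnan(p[:,0])]
    r=cv2.minAreaRect((p[:,:2]*1000).astype(np.float32)); print(name,len(p),'c',np.round(r[0],1),'size',np.round(r[1],1),'ang',round(r[2],1),'z',np.round(np.percentile(p[:,2],[2,50,98]),3))
near=(P[...,0]>.45)&(abs(P[...,1]-.21)<.1)
hsv=cv2.cvtColor(im,cv2.COLOR_RGB2HSV); red=((hsv[...,0]<8)|(hsv[...,0]>172))&(hsv[...,1]>150)&(hsv[...,2]>60)
box(near&red&(Z>.155)&(Z<.17),'bar'); box(near&(Z>.125)&(Z<.145),'crate')
```

```text
{'time_s': 0.15, 'q': [-1.3692, 0.4117, -0.0127, 1.5968, 0.0056, 1.1343, -0.0822], 'qd': [0.0016, -0.0041, -0.0016, -0.001, 0.002, 0.0013, -0.0009], 'effort': [0.0015, -58.8334, 0.6427, -29.1289, -0.0537, 0.0158, 0.0001], 'ee_pos': [0.1665, 0.602, 0.222], 'orientation': [[-0.9638, 0.2665, -0.0002], [0.2665, 0.9638, -0.0012], [-0.0001, -0.0012, -1.0]], 'ft_force': [0.472, 0.6188, -0.1202], 'torque': [0.0026, -0.0263, 0.0137], 'gripper_width': 0.088}Traceback (most recent call last):
  File "<stdin>", line 9, in <module>
  File "<stdin>", line 6, in box
    return _quantile_unchecked(
        a, q, axis, out, overwrite_input, method, keepdims, weights)
    return _ureduce(a,
                    func=_quantile_ureduce_func,
    ...<5 lines>...
                    overwrite_input=overwrite_input,
                    method=method)
    r = func(a, **kwargs)
    result = _quantile(arr,
                       quantiles=q,
    ...<2 lines>...
                       out=out,
                       weights=wgt)
    slices_having_nans = np.isnan(arr[-1, ...])
                                  ~~~^^^^^^^^^
IndexError: index -1 is out of bounds for axis 0 with size 0
```

View pics/w1.png

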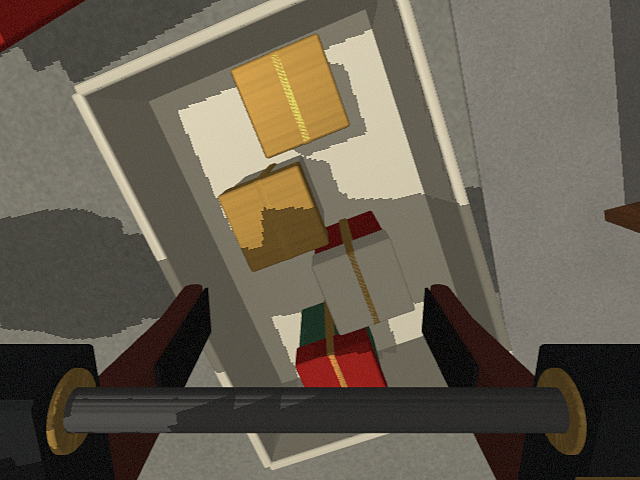

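The move was refused, so the arm is still over the basket and this view shows only that. The validation probably wants all seven keys in every row, so I'll give them all.

>>> {"method": "play_rows", "body": {
  "targets": [
    {"dx":41,"dy":-48,"dz":10,"wx":0,"wy":0,"wz":0.03,"jaw":0},
    {"dx":82,"dy":-96,"dz":10,"wx":0,"wy":0,"wz":0.06,"jaw":0},
    {"dx":122,"dy":-145,"dz":10,"wx":0,"wy":0,"wz":0.09,"jaw":0},
    {"dx":162,"dy":-193,"dz":10,"wx":0,"wy":0,"wz":0.12,"jaw":0},
    {"dx":203,"dy":-241,"dz":10,"wx":0,"wy":0,"wz":0.147,"jaw":0}
  ]
}}

```text
time_s: 0.82
ee_pos: [0.3684, 0.3622, 0.2328]
orientation: [[-0.993, 0.121, 0.0], [0.121, 0.993, 0.0], [-0.0, 0.0, -1.0]]
ft_force: [1.5, 1.3, 1.1]
gripper_width: 0.0413
```

>>> {"method": "play_rows", "body": {
  "targets": [
    {"dx":40,"dy":-48,"dz":-5,"wx":0,"wy":0,"wz":0,"jaw":0},
    {"dx":80,"dy":-96,"dz":-10,"wx":0,"wy":0,"wz":0,"jaw":0},
    {"dx":112,"dy":-145,"dz":-10,"wx":0,"wy":0,"wz":0,"jaw":0},
    {"dx":112,"dy":-145,"dz":-10,"wx":0,"wy":0,"wz":0,"jaw":0}
  ]
}}

```text
time_s: 1.32
ee_pos: [0.4818, 0.2139, 0.2227]
orientation: [[-0.991, 0.131, 0.001], [0.131, 0.991, -0.002], [-0.001, -0.002, -1.0]]
ft_force: [-0.4, 1.1, 0.3]
gripper_width: 0.002
```

```bash
cat >> h.py <<'E'
import json
def st():
    s=robot.state(); open('log.jsonl','a').write(json.dumps({k:np.asarray(v).tolist() for k,v in s.items()})+'\n'); print({k:np.round(v,4).tolist() for k,v in s.items() if k not in('effort','qd')}); return s
def box(P,m,name):
    p=P[m]; p=p[~np.isnan(p[:,0])]
    if len(p)<5: print(name,'none',len(p)); return
    r=cv2.minAreaRect((p[:,:2]*1000).astype(np.float32)); print(name,len(p),'c',np.round(r[0],1),'size',np.round(r[1],1),'ang',round(r[2],1),'z',np.round(np.percentile(p[:,2],[2,50,98]),3))
def redm(im):
    hsv=cv2.cvtColor(im,cv2.COLOR_RGB2HSV); return ((hsv[...,0]<8)|(hsv[...,0]>172))&(hsv[...,1]>150)&(hsv[...,2]>60)
E
python3 - <<'E'
from h import *
st()
im,d,P,T,ci=cap('wrist','w2.png'); Z=P[...,2]
near=(P[...,0]>.45)&(abs(P[...,1]-.21)<.1)
box(P,near&redm(im)&(Z>.155)&(Z<.17),'bar'); box(P,near&(Z>.125)&(Z<.145),'crate')
E
```

```text
{'time_s': 1.325, 'q': [-0.6795, 0.2426, 0.2027, 1.8442, -0.0532, 1.0602, 0.9832], 'ee_pos': [0.4818, 0.2139, 0.2227], 'orientation': [[-0.9914, 0.1307, 0.0009], [0.1307, 0.9914, -0.0017], [-0.0011, -0.0016, -1.0]], 'ft_force': [-0.406, 1.0901, 0.2792], 'torque': [0.053, -0.0392, -0.0453], 'gripper_width': 0.002}
bar 595 c [529.2 213.2] size [58.6 14.5] ang 83.2 z [0.155 0.16  0.161]
crate 16568 c [575.3 207.1] size [148.7 170.9] ang 82.9 z [0.128 0.138 0.139]
```

View pics/w2.png

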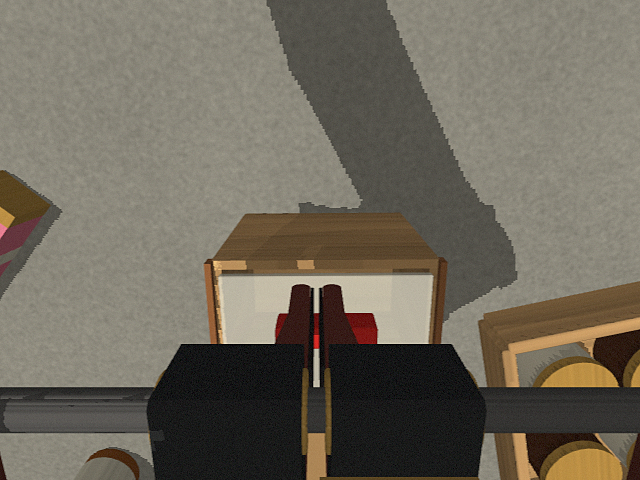

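Picture 5 shows the closed fingers just in front of the red bar at (327,325), with the crate's front rim at row 262. The cover already starts about 7 mm open. Now I go down in front of the bar and push it back.

>>> {"method": "play_rows", "body": {
  "targets": [
    {"dx":0,"dy":4,"dz":-40,"wx":0,"wy":0,"wz":0.007,"jaw":0},
    {"dx":0,"dy":4,"dz":-75,"wx":0,"wy":0,"wz":0.007,"jaw":0},
    {"dx":10,"dy":3,"dz":-75,"wx":0,"wy":0,"wz":0.007,"jaw":0},
    {"dx":30,"dy":0,"dz":-75,"wx":0,"wy":0,"wz":0.007,"jaw":0},
    {"dx":45,"dy":-2,"dz":-75,"wx":0,"wy":0,"wz":0.007,"jaw":0}
  ]
}}

```text
time_s: 2.0
ee_pos: [0.5257, 0.2181, 0.1491]
orientation: [[-0.993, 0.115, 0.001], [0.115, 0.993, 0.001], [-0.001, 0.001, -1.0]]
ft_force: [-1.4, 1.2, 1.1]
gripper_width: 0.0008
```

>>> {"method": "play_rows", "body": {
  "targets": [
    {"dx":20,"dy":-2.5,"dz":0,"wx":0,"wy":0,"wz":0,"jaw":0},
    {"dx":40,"dy":-5,"dz":0,"wx":0,"wy":0,"wz":0,"jaw":0},
    {"dx":60,"dy":-7.5,"dz":0,"wx":0,"wy":0,"wz":0,"jaw":0},
    {"dx":74,"dy":-9.2,"dz":0,"wx":0,"wy":0,"wz":0,"jaw":0},
    {"dx":78,"dy":-9.7,"dz":0,"wx":0,"wy":0,"wz":0,"jaw":0}
  ]
}}

```text
time_s: 2.62
ee_pos: [0.6032, 0.2072, 0.148]
orientation: [[-0.993, 0.116, 0.0], [0.116, 0.993, 0.0], [-0.0, 0.0, -1.0]]
ft_force: [-1.7, 0.9, 1.0]
gripper_width: 0.0006
```

Run:
```python
from h import *
st()
im,d,P,T,ci=cap('top','t2.png'); Z=P[...,2]
u0=(P[...,0]>.45)&(abs(P[...,1]-.21)<.1)
box(P,u0&redm(im)&(Z>.15)&(Z<.17),'bar')
```

```text
{'time_s': 2.625, 'q': [-0.5509, 0.5028, 0.2037, 1.6553, -0.1165, 0.9949, 1.1463], 'ee_pos': [0.6032, 0.2072, 0.148], 'orientation': [[-0.9933, 0.1159, 0.0004], [0.1159, 0.9933, 0.0001], [-0.0004, 0.0002, -1.0]], 'ft_force': [-1.6852, 0.8987, 1.0081], 'torque': [0.0943, 0.2762, -0.0527], 'gripper_width': 0.0006}
bar 24 c [618.1 186.8] size [ 8.4 12.9] ang 85.8 z [0.157 0.161 0.163]
```

>>> {"method": "play_rows", "body": {
  "targets": [
    {"dx":3,"dy":-0.4,"dz":0,"wx":0,"wy":0,"wz":0,"jaw":0},
    {"dx":6,"dy":-0.7,"dz":0,"wx":0,"wy":0,"wz":0,"jaw":0},
    {"dx":6,"dy":-0.7,"dz":0,"wx":0,"wy":0,"wz":0,"jaw":0}
  ]
}}

```text
time_s: 3.05
ee_pos: [0.6085, 0.2065, 0.1477]
orientation: [[-0.993, 0.115, 0.0], [0.115, 0.993, 0.0], [-0.0, 0.0, -1.0]]
ft_force: [-0.2, -0.1, -0.2]
gripper_width: 0.0003
```

>>> {"method": "play_rows", "body": {
  "targets": [
    {"dx":2,"dy":-0.2,"dz":0,"wx":0,"wy":0,"wz":0,"jaw":0},
    {"dx":3,"dy":-0.4,"dz":0,"wx":0,"wy":0,"wz":0,"jaw":0}
  ]
}}

```text
time_s: 3.3
ee_pos: [0.6091, 0.2065, 0.1476]
orientation: [[-0.993, 0.115, -0.005], [0.115, 0.993, -0.0], [0.005, -0.001, -1.0]]
ft_force: [-11.1, -1.0, 8.1]
gripper_width: 0.0004
```

The stop is felt at 11 N, so the cover is fully back. I retreat, go up and cross to above the tin.

>>> {"method": "play_rows", "body": {
  "targets": [
    {"dx":-25,"dy":3,"dz":0,"wx":0,"wy":0,"wz":0,"jaw":0},
    {"dx":-30,"dy":0,"dz":50,"wx":0,"wy":0,"wz":0,"jaw":40},
    {"dx":-35,"dy":-40,"dz":90,"wx":0,"wy":0,"wz":-0.05,"jaw":87},
    {"dx":-40,"dy":-100,"dz":90,"wx":0,"wy":0,"wz":-0.12,"jaw":87},
    {"dx":-45,"dy":-160,"dz":80,"wx":0,"wy":0,"wz":-0.18,"jaw":87}
  ]
}}

```text
time_s: 3.92
ee_pos: [0.5672, 0.0448, 0.2291]
orientation: [[-0.956, 0.293, 0.004], [0.293, 0.956, 0.001], [-0.003, 0.002, -1.0]]
ft_force: [0.3, 0.8, 0.1]
gripper_width: 0.0368
```

>>> {"method": "play_rows", "body": {
  "targets": [
    {"dx":-7,"dy":-60,"dz":0,"wx":0,"wy":0,"wz":-0.04,"jaw":87},
    {"dx":-14,"dy":-120,"dz":0,"wx":0,"wy":0,"wz":-0.08,"jaw":87},
    {"dx":-21,"dy":-180,"dz":0,"wx":0,"wy":0,"wz":-0.12,"jaw":87},
    {"dx":-29,"dy":-240,"dz":0,"wx":0,"wy":0,"wz":-0.17,"jaw":87},
    {"dx":-35,"dy":-301,"dz":-10,"wx":0,"wy":0,"wz":-0.17,"jaw":87}
  ]
}}

```text
time_s: 4.55
ee_pos: [0.5317, -0.2569, 0.2186]
orientation: [[-0.893, 0.449, 0.003], [0.449, 0.893, -0.001], [-0.003, 0.001, -1.0]]
ft_force: [0.6, 0.4, -0.8]
gripper_width: 0.0855
```

>>> {"method": "play_rows", "body": {
  "targets": [
    {"dx":0,"dy":0,"dz":-30,"wx":0,"wy":0,"wz":0,"jaw":87},
    {"dx":0,"dy":0,"dz":-40,"wx":0,"wy":0,"wz":0,"jaw":87}
  ]
}}

```text
time_s: 4.8
ee_pos: [0.5305, -0.255, 0.1762]
orientation: [[-0.893, 0.45, -0.002], [0.45, 0.893, 0.001], [0.002, -0.0, -1.0]]
ft_force: [1.4, 1.1, -0.3]
gripper_width: 0.0871
```

Run:
```python
from h import *
s=st()
im,d,P,T,ci=cap('wrist','w3.png'); Z=P[...,2]
near=(abs(P[...,0]-.532)<.09)&(abs(P[...,1]+.255)<.09)
box(P,near&(Z>.04)&(Z<.056),'tin')
im,d,P,T,ci=cap('top','t3.png'); Z=P[...,2]
box(P,(abs(P[...,0]-.61)<.04)&(abs(P[...,1]-.205)<.06)&redm(im)&(Z>.15)&(Z<.17),'bar')
```

```text
{'time_s': 4.8, 'q': [0.0337, 0.4139, 0.4438, 1.7632, -0.2048, 1.0125, 1.6581], 'ee_pos': [0.5305, -0.255, 0.1762], 'orientation': [[-0.893, 0.4501, -0.002], [0.4501, 0.893, 0.0008], [0.0022, -0.0002, -1.0]], 'ft_force': [1.3884, 1.0858, -0.2994], 'torque': [-0.0369, 0.014, 0.0208], 'gripper_width': 0.0871}
tin 11609 c [ 532.1 -253.6] size [ 48.8 120.9] ang 63.5 z [0.046 0.047 0.049]
bar 181 c [625.5 199.4] size [60.  13.6] ang 83.9 z [0.154 0.161 0.164]
```

The cover reads fully open (bar about 105 mm back) and the tool is centred over the tin. I descend, grip and lift level by 80 mm.

>>> {"method": "play_rows", "body": {
  "targets": [
    {"dx":1.5,"dy":1,"dz":-55,"wx":0,"wy":0,"wz":0,"jaw":87},
    {"dx":1.5,"dy":1,"dz":-110,"wx":0,"wy":0,"wz":0,"jaw":87},
    {"dx":1.5,"dy":1,"dz":-150,"wx":0,"wy":0,"wz":0,"jaw":87},
    {"dx":1.5,"dy":1,"dz":-165,"wx":0,"wy":0,"wz":0,"jaw":87},
    {"dx":1.5,"dy":1,"dz":-165,"wx":0,"wy":0,"wz":0,"jaw":60}
  ]
}}

```text
time_s: 5.52
ee_pos: [0.5335, -0.2534, 0.013]
orientation: [[-0.894, 0.448, -0.0], [0.448, 0.894, 0.0], [0.0, 0.0, -1.0]]
ft_force: [-0.3, 0.9, -0.2]
gripper_width: 0.0804
```

>>> {"method": "play_rows", "body": {
  "targets": [
    {"dx":0,"dy":0,"dz":0,"wx":0,"wy":0,"wz":0,"jaw":40},
    {"dx":0,"dy":0,"dz":0,"wx":0,"wy":0,"wz":0,"jaw":40},
    {"dx":0,"dy":0,"dz":0,"wx":0,"wy":0,"wz":0,"jaw":40},
    {"dx":0,"dy":0,"dz":0,"wx":0,"wy":0,"wz":0,"jaw":40}
  ]
}}

```text
time_s: 6.02
ee_pos: [0.5335, -0.2539, 0.0135]
orientation: [[-0.894, 0.449, 0.001], [0.449, 0.894, -0.0], [-0.001, 0.0, -1.0]]
ft_force: [-0.7, 0.8, 6.6]
gripper_width: 0.0479
```

>>> {"method": "play_rows", "body": {
  "targets": [
    {"dx":0,"dy":0,"dz":15,"wx":0,"wy":0,"wz":0,"jaw":40},
    {"dx":0,"dy":0,"dz":45,"wx":0,"wy":0,"wz":0,"jaw":40},
    {"dx":0,"dy":0,"dz":70,"wx":0,"wy":0,"wz":0,"jaw":40},
    {"dx":0,"dy":0,"dz":82,"wx":0,"wy":0,"wz":0,"jaw":40},
    {"dx":0,"dy":0,"dz":82,"wx":0,"wy":0,"wz":0,"jaw":40}
  ]
}}

```text
time_s: 6.65
ee_pos: [0.5332, -0.2539, 0.0954]
orientation: [[-0.894, 0.449, 0.001], [0.449, 0.894, -0.0], [-0.001, 0.0, -1.0]]
ft_force: [0.6, -0.4, -3.8]
gripper_width: 0.0477
```

Run:
```python
from h import *
s=st(); R=np.array(s['orientation'])
t=[];f=[]
for i in range(8):
    im,d,P,T,ci=cap('top'); q=robot.state(); t.append(q['torque']); f.append(q['ft_force'])
print('mean F',np.mean(f,0).round(2),'mean T',np.mean(t,0).round(3),'std',np.std(t,0).round(3)); 
print('T tool',(R.T@np.mean(t,0)).round(3))
Z=P[...,2]; m=(abs(P[...,0]-.532)<.09)&(abs(P[...,1]+.255)<.09)&(Z>.09)
h=np.array([.894,-.448]); p=P[m&~np.isnan(Z)]; a=(p[:,:2]-[.532,-.2538])@h
im,d,P,T,ci=cap('scene','s2.png'); cv2.imwrite('pics/s2c.png',cv2.resize(im[130:330,160:400],(720,600))[:,:,::-1])
```

```text
{'time_s': 6.65, 'q': [0.0604, 0.5124, 0.4103, 1.8317, -0.2637, 0.8499, 1.7041], 'ee_pos': [0.5332, -0.2539, 0.0954], 'orientation': [[-0.8935, 0.449, 0.0013], [0.449, 0.8935, -0.0003], [-0.0013, 0.0003, -1.0]], 'ft_force': [0.5883, -0.4247, -3.8171], 'torque': [-0.0827, -0.0657, 0.0271], 'gripper_width': 0.0477}
mean F [-0.51 -0.03 -3.35] mean T [-0.053 -0.073 -0.006] std [0.029 0.038 0.039]
T tool [ 0.014 -0.089  0.006]
```

View pics/s2c.png

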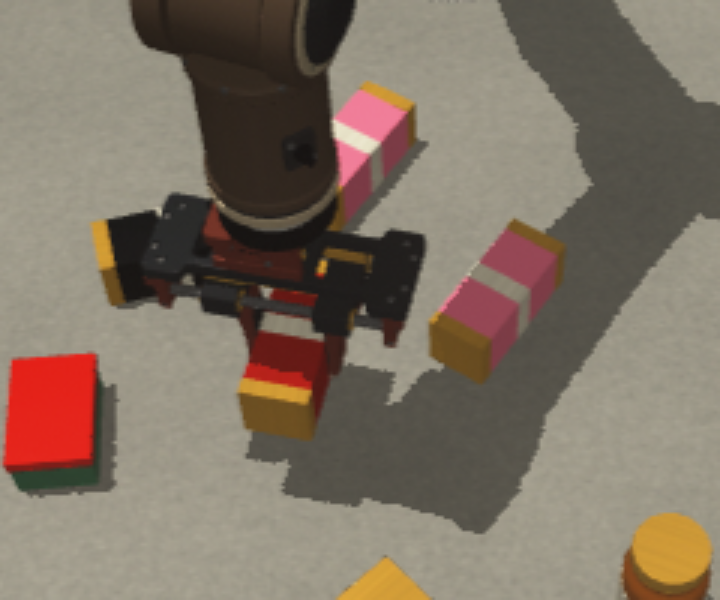

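Picture 6 shows the tin held level by its middle, its far gold end at (278,410) clear of the counter. The measured weight is 3.35 N. The moment (-0.053,-0.073) puts the centre of mass about 25 mm towards (-0.89,+0.45), so the **near (robot-side) end is heavy**. The cover push gave the same moment sign convention, with a lever of 0.16 m. Next I fit an arm model so I can plan the uprighting.

```bash
cat > kin.py <<'E'
import numpy as np, json
from scipy.optimize import least_squares
from scipy.spatial.transform import Rotation as Ro
L=[json.loads(l) for l in open('log.jsonl')]
D=[(np.array(l['q']),np.array(l['ee_pos']),np.array(l['orientation'])) for l in L]
D.append((np.array([-1.3692,.4117,-.0127,1.5968,.0056,1.1343,-.0822]),np.array([.1665,.602,.222]),np.array([[-.9638,.2665,-.0002],[.2665,.9638,-.0012],[-.0001,-.0012,-1.]])))
lo=np.array([-2.95,-.29,-1.47,.14,-1.03,.13,-2.86]);hi=np.array([2.95,1.99,1.44,2.54,4.17,1.85,2.86])
def fk(q,p,s):
    o1,o7,d0,d1,d2,d3,a1,a2=p
    R=Ro.from_rotvec([0,0,s[0]*q[0]+o1])*Ro.from_rotvec([0,q[1],0]); x=np.array([0,0,d0])
    R=R*Ro.from_rotvec([0,0,s[1]*q[2]]); x=x+R.apply([a1,0,d1])
    R=R*Ro.from_rotvec([0,q[3],0])*Ro.from_rotvec([0,0,s[2]*q[4]]); x=x+R.apply([a2,0,d2])
    R=R*Ro.from_rotvec([0,q[5],0])*Ro.from_rotvec([0,0,s[3]*q[6]+o7]); x=x+R.apply([0,0,d3])
    return x,R
def res(p,s,D=D):
    r=[]
    for q,x,R in D:
        a,b=fk(q,p,s); r+=list((a-x)*5)+list((Ro.from_matrix(R).inv()*b).as_rotvec())
    return np.array(r)
def fit():
    best=None
    import itertools
    for s in itertools.product([1,-1],repeat=4):
        for o7 in (0,1.57,3.1,-1.57):
            f=least_squares(res,[0,o7,.33,.4,.4,.3,0,0],args=(s,))
            if best is None or f.cost<best[0]: best=(f.cost,s,f.x)
    return best
def ik(q,x,R,p,s,it=1):
    w=lambda qq:np.concatenate([(fk(qq,p,s)[0]-x)*10,3*(Ro.from_matrix(R).inv()*fk(qq,p,s)[1]).as_rotvec(),.03*(qq-q)])
    f=least_squares(w,np.clip(q,lo+1e-3,hi-1e-3),bounds=(lo,hi)); e=w(f.x)
    return f.x,np.linalg.norm(e[:3])/10*1000,np.degrees(np.linalg.norm(e[3:6])/3)
E
python3 - <<'E'
from kin import *
c,s,p=fit(); print(c,s,p.round(4)); print(len(D),np.abs(res(p,s).reshape(-1,6)).max(0).round(4))
json.dump([s,p.tolist()],open('kin.json','w'))
E
```

```text
0.0009485030493885775 (-1, -1, -1, -1) [-0.0781  1.4927  1.0662  0.5318  0.4348  1.1511  0.0172 -0.0125]
5 [0.0228 0.0235 0.0154 0.0002 0.0001 0.    ]
```

Rotations fit well, but with the tool always vertical, base height and tool length can't be told apart. A 45° tilt that lowers the heavy end gives the missing data.

>>> {"method": "play_rows", "body": {
  "targets": [
    {"dx":0,"dy":0,"dz":20,"wx":-0.07,"wy":-0.14,"wz":0,"jaw":40},
    {"dx":0,"dy":0,"dz":40,"wx":-0.14,"wy":-0.28,"wz":0,"jaw":40},
    {"dx":0,"dy":0,"dz":60,"wx":-0.21,"wy":-0.42,"wz":0,"jaw":40},
    {"dx":0,"dy":0,"dz":80,"wx":-0.28,"wy":-0.56,"wz":0,"jaw":40},
    {"dx":0,"dy":0,"dz":80,"wx":-0.35,"wy":-0.7,"wz":0,"jaw":40}
  ]
}}

```text
time_s: 7.72
ee_pos: [0.5329, -0.2525, 0.1884]
orientation: [[-0.731, 0.445, 0.517], [0.364, 0.895, -0.256], [-0.577, 0.001, -0.817]]
ft_force: [0.2, 0.2, -3.7]
gripper_width: 0.0481
```

Run:
```python
from h import *
st()
from kin import *
c,s,p=fit(); print(c,s,p.round(4)); print(len(D),np.abs(res(p,s).reshape(-1,6)).max(0).round(4))
json.dump([s,p.tolist()],open('kin.json','w'))
```

```text
{'time_s': 7.725, 'q': [-0.5041, 0.1651, 0.9139, 2.2989, -0.5318, 0.1457, 1.9748], 'ee_pos': [0.5329, -0.2525, 0.1884], 'orientation': [[-0.7313, 0.4452, 0.5167], [0.364, 0.8955, -0.2563], [-0.5768, 0.0007, -0.8169]], 'ft_force': [0.1759, 0.1764, -3.7059], 'torque': [0.3667, 0.8243, 0.08], 'gripper_width': 0.0481}
0.0038119595800771866 (-1, -1, -1, -1) [-0.0762  1.4969  0.3249  0.5359  0.4622  0.3893  0.0016  0.0071]
6 [0.0229 0.0349 0.0216 0.0439 0.0016 0.0116]
```

```bash
cat > feas.py <<'E'
from kin import *
s,p=json.load(open('kin.json')); p=np.array(p)
def pose(psi,T,sg):
    z=np.array([np.cos(psi)*np.sin(T),np.sin(psi)*np.sin(T),-np.cos(T)]); y=sg*np.array([-np.sin(psi),np.cos(psi),0])
    return np.column_stack([np.cross(y,z),y,z])
rng=np.random.default_rng(0)
q0=np.array(L[-2]['q'])
def feas(x,R,n=4):
    b=(1e9,None)
    for k in range(n):
        q=q0 if k==0 else rng.uniform(lo,hi)
        qq,e,a=ik(q,x,R,p,s); c=e+3*a
        if c<b[0]: b=(c,qq)
        if c<3: break
    return b
if __name__=='__main__':
    import sys
    for nm,x in (('tin',[.53,-.25,.02]),('crate',[.545,.21,.1])):
        az=np.arctan2(x[1],x[0])
        for T in (35,45,55):
            print(nm,'tilt',T)
            for rel in range(-180,180,45):
                r=[]
                for sg in(1,-1):
                    c,q=feas(np.array(x),pose(az+np.radians(rel),np.radians(T),sg)); r.append((round(c,1),q.round(2).tolist() if c<5 else ''))
                print('  rel',rel,*r)
E
python3 feas.py
```

```text
tin tilt 35
  rel -180 (np.float64(0.1), [-0.09, 1.18, 0.93, 1.25, -0.65, 1.7, -1.16]) (np.float64(0.1), [0.18, 1.0, 0.35, 1.24, -0.23, 1.55, 1.68])
  rel -135 (np.float64(0.1), [-0.39, 1.18, 1.04, 1.4, -0.48, 1.43, -0.59]) (np.float64(0.0), [-0.04, 0.93, 0.33, 1.4, 0.09, 1.34, 2.1])
  rel -90 (np.float64(0.1), [-0.71, 1.13, 1.15, 1.78, -0.49, 0.9, 0.05]) (np.float64(0.0), [-0.23, 0.77, 0.31, 1.78, 0.46, 0.89, 2.38])
  rel -45 (np.float64(0.1), [-0.73, 0.85, 0.98, 2.19, -0.74, 0.16, 1.02]) (np.float64(0.1), [-0.52, 0.69, 0.65, 2.2, 0.97, 0.2, 2.51])
  rel 0 (np.float64(0.1), [1.35, 1.18, -1.39, 2.42, 2.11, 1.13, -0.16]) (np.float64(0.4), [0.65, 0.54, -0.35, 2.43, 2.78, 0.44, 1.92])
  rel 45 (np.float64(0.3), [1.41, 0.8, -0.9, 2.19, 0.27, 0.13, 2.42]) (np.float64(0.3), [1.22, 0.68, -0.61, 2.2, -1.03, 0.22, 0.54])
  rel 90 (np.float64(0.2), [1.47, 1.19, -1.22, 1.78, 0.59, 0.94, 2.86]) (np.float64(0.0), [0.46, 0.78, 0.4, 1.78, -0.93, 1.16, 0.97])
  rel 135 (np.float64(0.1), [0.21, 1.01, 0.65, 1.41, -0.75, 1.56, -1.75]) (np.float64(0.1), [0.36, 0.94, 0.36, 1.4, -0.56, 1.46, 1.26])
tin ti
[... 4339 characters left out ...]
3])
  rel -90 (np.float64(0.1), [-1.66, 1.29, 1.26, 1.68, -0.27, 1.09, -0.15]) (np.float64(0.0), [-1.06, 0.82, 0.16, 1.68, 0.73, 1.29, 2.14])
  rel -45 (np.float64(0.3), [-0.91, 0.59, -0.13, 2.28, 1.6, 1.0, -1.31]) (np.float64(0.2), [-1.03, 0.59, 0.01, 2.28, 1.58, 0.93, 1.83])
  rel 0 (np.float64(120.4), '') (np.float64(39.3), '')
  rel 45 (np.float64(0.4), [1.02, 1.12, -1.25, 2.27, 0.65, 0.13, 2.3]) (np.float64(0.2), [0.94, 0.95, -1.05, 2.27, -1.03, 0.19, 0.81])
  rel 90 (np.float64(12.3), '') (np.float64(0.0), [-0.0, 0.81, 0.09, 1.68, -0.87, 1.39, 0.96])
  rel 135 (np.float64(0.4), [-0.21, 1.05, 0.08, 1.13, -0.48, 1.85, -2.03]) (np.float64(0.1), [-0.21, 1.05, 0.08, 1.13, -0.47, 1.85, 1.1])
```

The forward tilt runs into a joint limit at about 35°, while sideways tilts are comfortable. The plan:

1. Turn the tin about 59° and lay it down.
2. Regrasp it with the tool tilted 45°, pointing towards the heavy end.
3. Tilt 90° the other way to stand it on the counter, heavy end down.
4. Regrasp from above and insert it.

I level the tool and turn first.

>>> {"method": "play_rows", "body": {
  "targets": [
    {"dx":0,"dy":0,"dz":0,"wx":0.07,"wy":0.14,"wz":0,"jaw":40},
    {"dx":0,"dy":0,"dz":-20,"wx":0.14,"wy":0.28,"wz":0,"jaw":40},
    {"dx":0,"dy":0,"dz":-40,"wx":0.21,"wy":0.42,"wz":0,"jaw":40},
    {"dx":0,"dy":0,"dz":-60,"wx":0.28,"wy":0.56,"wz":0,"jaw":40},
    {"dx":0,"dy":0,"dz":-65,"wx":0.35,"wy":0.7,"wz":0,"jaw":40}
  ]
}}

```text
time_s: 8.35
ee_pos: [0.5349, -0.2517, 0.1225]
orientation: [[-0.883, 0.443, -0.155], [0.436, 0.896, 0.079], [0.174, 0.002, -0.985]]
ft_force: [0.2, -0.2, -2.7]
gripper_width: 0.0478
```

>>> {"method": "play_rows", "body": {
  "targets": [
    {"dx":0,"dy":0,"dz":-5,"wx":0,"wy":0,"wz":-0.17,"jaw":40},
    {"dx":0,"dy":0,"dz":-10,"wx":0,"wy":0,"wz":-0.34,"jaw":40},
    {"dx":0,"dy":0,"dz":-15,"wx":0,"wy":0,"wz":-0.51,"jaw":40},
    {"dx":0,"dy":0,"dz":-15,"wx":0,"wy":0,"wz":-0.68,"jaw":40},
    {"dx":0,"dy":0,"dz":-15,"wx":0,"wy":0,"wz":-0.85,"jaw":40}
  ]
}}

```text
time_s: 8.98
ee_pos: [0.5351, -0.2524, 0.1083]
orientation: [[-0.25, 0.968, -0.041], [0.954, 0.253, 0.162], [0.167, 0.002, -0.986]]
ft_force: [0.6, -0.3, -3.4]
gripper_width: 0.0479
```

>>> {"method": "play_rows", "body": {
  "targets": [
    {"dx":0,"dy":0,"dz":-10,"wx":0,"wy":0,"wz":-0.18,"jaw":40},
    {"dx":0,"dy":0,"dz":-40,"wx":0,"wy":0,"wz":-0.18,"jaw":40},
    {"dx":0,"dy":0,"dz":-65,"wx":0,"wy":0,"wz":-0.18,"jaw":40},
    {"dx":0,"dy":0,"dz":-73,"wx":0,"wy":0,"wz":-0.18,"jaw":40},
    {"dx":0,"dy":0,"dz":-78,"wx":0,"wy":0,"wz":-0.18,"jaw":40}
  ]
}}

```text
time_s: 9.6
ee_pos: [0.5351, -0.2526, 0.0304]
orientation: [[-0.08, 0.997, -0.012], [0.983, 0.081, 0.166], [0.167, 0.002, -0.986]]
ft_force: [-0.2, 0.3, -2.9]
gripper_width: 0.0479
```

Run:
```python
from h import *
st()
```

```text
{'time_s': 9.6, 'q': [-0.1725, 0.8573, 0.9599, 1.8081, -0.9197, 1.1171, 1.2795], 'ee_pos': [0.5351, -0.2526, 0.0304], 'orientation': [[-0.08, 0.9967, -0.0119], [0.9827, 0.0809, 0.1665], [0.1669, 0.0017, -0.986]], 'ft_force': [-0.2463, 0.2947, -2.859], 'torque': [-0.4708, 0.0442, -0.0016], 'gripper_width': 0.0479}
```

The commanded tilt had been clipped to what was reached, so the tool is still about 9.6° off vertical. I level it and set the tin down.

>>> {"method": "play_rows", "body": {
  "targets": [
    {"dx":0,"dy":0,"dz":0,"wx":-0.1,"wy":-0.008,"wz":0,"jaw":40},
    {"dx":0,"dy":0,"dz":-5,"wx":-0.167,"wy":-0.013,"wz":0,"jaw":40},
    {"dx":0,"dy":0,"dz":-12,"wx":-0.167,"wy":-0.013,"wz":0,"jaw":40},
    {"dx":0,"dy":0,"dz":-17,"wx":-0.167,"wy":-0.013,"wz":0,"jaw":40},
    {"dx":0,"dy":0,"dz":-17,"wx":-0.167,"wy":-0.013,"wz":0,"jaw":40}
  ]
}}

```text
time_s: 10.22
ee_pos: [0.535, -0.2533, 0.0137]
orientation: [[-0.08, 0.997, 0.002], [0.997, 0.08, 0.001], [0.001, 0.002, -1.0]]
ft_force: [0.5, -0.2, -3.1]
gripper_width: 0.0479
```

Run:
```python
from h import *
s=st()
```

```text
{'time_s': 10.225, 'q': [-0.3023, 0.8663, 1.005, 1.8962, -0.929, 0.935, 1.2434], 'ee_pos': [0.535, -0.2533, 0.0137], 'orientation': [[-0.0798, 0.9968, 0.0016], [0.9968, 0.0798, 0.0011], [0.0009, 0.0017, -1.0]], 'ft_force': [0.4892, -0.2182, -3.1324], 'torque': [-0.1376, 0.1305, -0.0013], 'gripper_width': 0.0479}
```

>>> {"method": "play_rows", "body": {
  "targets": [
    {"dx":0,"dy":0,"dz":-1.5,"wx":0,"wy":0,"wz":0,"jaw":40},
    {"dx":0,"dy":0,"dz":-2.5,"wx":0,"wy":0,"wz":0,"jaw":40},
    {"dx":0,"dy":0,"dz":-2.5,"wx":0,"wy":0,"wz":0,"jaw":55},
    {"dx":0,"dy":0,"dz":-2,"wx":0,"wy":0,"wz":0,"jaw":80},
    {"dx":0,"dy":0,"dz":0,"wx":0,"wy":0,"wz":0,"jaw":86}
  ]
}}

```text
time_s: 10.85
ee_pos: [0.535, -0.2526, 0.0136]
orientation: [[-0.081, 0.997, 0.001], [0.997, 0.081, 0.001], [0.0, 0.001, -1.0]]
ft_force: [-0.4, 0.4, -0.0]
gripper_width: 0.0714
```

>>> {"method": "play_rows", "body": {
  "targets": [
    {"dx":0,"dy":0,"dz":0,"wx":0,"wy":0,"wz":0,"jaw":86},
    {"dx":0,"dy":0,"dz":30,"wx":0,"wy":0,"wz":0,"jaw":86},
    {"dx":0,"dy":0,"dz":85,"wx":0,"wy":0,"wz":0,"jaw":86},
    {"dx":0,"dy":0,"dz":120,"wx":0,"wy":0,"wz":0,"jaw":86},
    {"dx":0,"dy":0,"dz":120,"wx":0,"wy":0,"wz":0,"jaw":86}
  ]
}}

```text
time_s: 11.48
ee_pos: [0.5362, -0.2532, 0.136]
orientation: [[-0.081, 0.997, 0.005], [0.997, 0.081, -0.001], [-0.001, 0.005, -1.0]]
ft_force: [0.3, 1.0, 0.1]
gripper_width: 0.0857
```

```bash
cat > path.py <<'E'
from feas import *
def walk(q,x0,R0,x1,R1,n=20):
    """min-norm straight walk, prints end q and worst errors"""
    rv=(Ro.from_matrix(R1)*Ro.from_matrix(R0).inv()).as_rotvec(); w=0
    tr=[]
    for k in range(1,n+1):
        R=(Ro.from_rotvec(rv*k/n)*Ro.from_matrix(R0)).as_matrix(); q,e,a=ik(q,x0+(x1-x0)*k/n,R,p,s); w=max(w,e+3*a); tr.append(q)
    return q,w,np.array(tr)
E
python3 - <<'E'
from h import *
sx=st()
im,d,P,T,ci=cap('wrist','w4.png'); Z=P[...,2]
near=(abs(P[...,0]-.535)<.09)&(abs(P[...,1]+.253)<.09)
box(P,near&(Z>.04)&(Z<.056),'tin')
from kin import *
c,s,p=fit(); print(c,p.round(3)); json.dump([s,p.tolist()],open('kin.json','w'))
from path import *
q=np.array(sx['q']); x=np.array(sx['ee_pos']); R=np.array(sx['orientation'])
xg=np.array([.535,-.27,.016])
for az in (95,):
  for T in (35,45,55):
    R1=pose(np.radians(az),np.radians(T),-1)
    if R1[:,1]@R[:,1]<0: R1=pose(np.radians(az),np.radians(T),1)
    q1,w,tr=walk(q,x,R,xg+[0,-.05,.08],R1); q2,w2,_=walk(q1,xg+[0,-.05,.08],R1,xg,R1,5)
    R2=pose(np.radians(az+180),np.radians(90-T),1)
    if R2[:,1]@R1[:,1]<0: R2=pose(np.radians(az+180),np.radians(90-T),-1)
    q3,w3,tr3=walk(q2,xg,R1,xg+[0,0,.1],R2)
    print(T,w.round(1),w2.round(1),w3.round(1),q2.round(2),q3.round(2))
E
```

```text
{'time_s': 11.475, 'q': [-0.3981, 0.7306, 1.1713, 1.823, -0.7573, 1.1149, 1.1288], 'ee_pos': [0.5362, -0.2532, 0.136], 'orientation': [[-0.0811, 0.9967, 0.0053], [0.9967, 0.0811, -0.0008], [-0.0013, 0.0052, -1.0]], 'ft_force': [0.3459, 0.9756, 0.1264], 'torque': [-0.0523, 0.1086, -0.0363], 'gripper_width': 0.0857}
tin 15246 c [ 533.8 -253.2] size [ 48.8 121.5] ang 4.5 z [0.046 0.047 0.049]
0.011054464598763174 [-7.500e-02  1.497e+00  2.970e-01  5.450e-01  4.450e-01  3.780e-01
  1.100e-02 -1.000e-03]
35 0.0 0.0 0.0 [ 0.18  1.03  0.81  1.49 -0.94  1.59  1.34] [-1.03  1.3   1.44  2.1  -0.71  0.5   0.65]
45 0.0 0.0 0.0 [ 0.32  1.08  0.67  1.38 -0.91  1.71  1.31] [-0.95  1.13  1.41  2.08 -0.71  0.54  0.76]
55 0.0 0.0 0.0 [ 0.61  1.09  0.21  1.26 -0.68  1.69  1.12] [-0.72  0.7   1.04  2.04 -0.02  0.49  0.24]
```

The tin now lies at (534,-253) with its heavy end towards +y. I come in tilted 45° from the light end, approach along the tool axis and grip 15 mm off centre on the light side.

>>> {"method": "play_rows", "body": {
  "targets": [
    {"dx":0,"dy":-15,"dz":0,"wx":0.157,"wy":0.012,"wz":0,"jaw":86},
    {"dx":1,"dy":-30,"dz":0,"wx":0.313,"wy":0.024,"wz":0,"jaw":86},
    {"dx":1,"dy":-45,"dz":-10,"wx":0.47,"wy":0.037,"wz":0,"jaw":86},
    {"dx":2,"dy":-65,"dz":-30,"wx":0.626,"wy":0.049,"wz":0,"jaw":86},
    {"dx":2,"dy":-65,"dz":-50,"wx":0.783,"wy":0.061,"wz":0,"jaw":86}
  ]
}}

```text
time_s: 12.15
ee_pos: [0.5361, -0.319, 0.0817]
orientation: [[-0.056, 0.997, -0.052], [0.7, 0.076, 0.71], [0.711, 0.004, -0.703]]
ft_force: [2.0, 1.0, 0.1]
gripper_width: 0.0858
```

Run:
```python
from h import *
s=st(); R=np.array(s['orientation']); g=np.array([.535,-.268,.030])+.019*R[:,2]; print('TCP goal',g.round(4),'delta mm',((g-s['ee_pos'])*1000).round(1),'along tool',(R.T@(g-s['ee_pos'])*1000).round(1))
```

```text
{'time_s': 12.15, 'q': [0.3694, 1.0593, 0.7333, 1.2959, -0.9504, 1.8215, 1.3098], 'ee_pos': [0.5361, -0.319, 0.0817], 'orientation': [[-0.0562, 0.9971, -0.0517], [0.7004, 0.0762, 0.7096], [0.7115, 0.0037, -0.7027]], 'ft_force': [1.9904, 0.9961, 0.0936], 'torque': [-0.7115, -0.0872, 0.0055], 'gripper_width': 0.0858}
TCP goal [ 0.534  -0.2545  0.0166] delta mm [ -2.1  64.5 -65.1] along tool [-1.   2.6 91.6]
```

>>> {"method": "play_rows", "body": {
  "targets": [
    {"dx":-1,"dy":25,"dz":-25,"wx":0,"wy":0,"wz":0,"jaw":86},
    {"dx":-2,"dy":50,"dz":-50,"wx":0,"wy":0,"wz":0,"jaw":86},
    {"dx":-2,"dy":64,"dz":-65,"wx":0,"wy":0,"wz":0,"jaw":86},
    {"dx":-2,"dy":64,"dz":-65,"wx":0,"wy":0,"wz":0,"jaw":60}
  ]
}}

```text
time_s: 12.65
ee_pos: [0.5348, -0.2516, 0.0174]
orientation: [[-0.058, 0.997, -0.056], [0.703, 0.08, 0.707], [0.709, 0.002, -0.705]]
ft_force: [0.4, 0.2, -0.1]
gripper_width: 0.0792
```

>>> {"method": "play_rows", "body": {
  "targets": [
    {"dx":0,"dy":0,"dz":0,"wx":0,"wy":0,"wz":0,"jaw":40},
    {"dx":0,"dy":0,"dz":0,"wx":0,"wy":0,"wz":0,"jaw":40},
    {"dx":0,"dy":0,"dz":0,"wx":0,"wy":0,"wz":0,"jaw":40},
    {"dx":0,"dy":0,"dz":0,"wx":0,"wy":0,"wz":0,"jaw":40}
  ]
}}

```text
time_s: 13.15
ee_pos: [0.5351, -0.254, 0.0192]
orientation: [[-0.058, 0.997, -0.053], [0.705, 0.079, 0.705], [0.707, 0.004, -0.707]]
ft_force: [0.5, -1.7, 3.2]
gripper_width: 0.048
```

Run:
```python
from h import *
sx=st()
from path import *
q=np.array(sx['q']); x=np.array(sx['ee_pos']); R=np.array(sx['orientation'])
for az in (-85.5,-100,-115):
  for T in (45,):
    R2=pose(np.radians(az),np.radians(T),1)
    if R2[:,1]@R[:,1]<0: R2=pose(np.radians(az),np.radians(T),-1)
    for dx in (0,.08):
      q3,w3,tr3=walk(q,x,R,x+[dx,0,.12],R2); q4,w4,_=walk(q3,x+[dx,0,.12],R2,x+[dx,0,.04],R2,6)
      print(az,dx,w3.round(1),w4.round(1),q3.round(2),q4.round(2), (Ro.from_matrix(R2)*Ro.from_matrix(R).inv()).as_rotvec().round(3))
```

```text
{'time_s': 13.15, 'q': [0.2913, 1.0643, 0.6801, 1.4535, -0.9768, 1.6662, 1.3518], 'ee_pos': [0.5351, -0.254, 0.0192], 'orientation': [[-0.0585, 0.9969, -0.0528], [0.7051, 0.0787, 0.7048], [0.7067, 0.004, -0.7075]], 'ft_force': [0.4752, -1.7364, 3.1977], 'torque': [-0.5956, 0.1641, 0.0742], 'gripper_width': 0.048}
-85.5 0 0.0 0.0 [-0.99  1.09  1.44  2.06 -0.61  0.59  0.67] [-0.94  1.16  1.29  2.09 -0.71  0.47  0.65] [-1.566 -0.12  -0.003]
-85.5 0.08 0.0 0.0 [-0.91  1.17  1.44  1.86 -0.64  0.72  0.64] [-0.89  1.25  1.33  1.89 -0.72  0.62  0.62] [-1.566 -0.12  -0.003]
-100 0 0.0 0.0 [-0.92  1.16  1.44  1.9  -0.5   0.84  0.38] [-0.89  1.24  1.33  1.92 -0.58  0.75  0.34] [-1.572  0.078 -0.202]
-100 0.08 0.0 0.0 [-0.84  1.23  1.44  1.69 -0.53  0.97  0.35] [-0.82  1.32  1.36  1.71 -0.6   0.89  0.31] [-1.572  0.078 -0.202]
-115 0 0.0 0.0 [-0.82  1.22  1.44  1.72 -0.47  1.1   0.16] [-0.8   1.31  1.35  1.75 -0.54  1.02  0.12] [-1.559  0.285 -0.407]
-115 0.08 0.0 0.0 [-0.73  1.28  1.44  1.5  -0.5   1.23  0.12] [-0.72  1.36  1.37  1.52 -0.56  1.16  0.08] [-1.559  0.285 -0.407]
```

Gripped, opening 48 mm. I lift and tilt 90° about the jaw axis so the heavy end goes down.

>>> {"method": "play_rows", "body": {
  "targets": [
    {"dx":0,"dy":0,"dz":35,"wx":-0.1,"wy":-0.008,"wz":0,"jaw":40},
    {"dx":0,"dy":0,"dz":70,"wx":-0.27,"wy":-0.02,"wz":0,"jaw":40},
    {"dx":0,"dy":0,"dz":100,"wx":-0.44,"wy":-0.034,"wz":0,"jaw":40},
    {"dx":0,"dy":0,"dz":110,"wx":-0.61,"wy":-0.047,"wz":0,"jaw":40},
    {"dx":0,"dy":0,"dz":110,"wx":-0.78,"wy":-0.06,"wz":0,"jaw":40}
  ]
}}

```text
time_s: 13.78
ee_pos: [0.5356, -0.2537, 0.1302]
orientation: [[-0.081, 0.997, 0.004], [0.997, 0.081, -0.001], [-0.001, 0.004, -1.0]]
ft_force: [-0.3, 0.0, -3.9]
gripper_width: 0.0478
```

>>> {"method": "play_rows", "body": {
  "targets": [
    {"dx":0,"dy":0,"dz":0,"wx":-0.17,"wy":-0.013,"wz":0,"jaw":40},
    {"dx":0,"dy":0,"dz":0,"wx":-0.34,"wy":-0.026,"wz":0,"jaw":40},
    {"dx":0,"dy":0,"dz":0,"wx":-0.51,"wy":-0.04,"wz":0,"jaw":40},
    {"dx":0,"dy":0,"dz":0,"wx":-0.68,"wy":-0.053,"wz":0,"jaw":40},
    {"dx":0,"dy":0,"dz":0,"wx":-0.785,"wy":-0.06,"wz":0,"jaw":40}
  ]
}}

```text
time_s: 14.4
ee_pos: [0.5352, -0.2511, 0.1275]
orientation: [[-0.061, 0.997, 0.056], [0.704, 0.083, -0.706], [-0.708, -0.004, -0.706]]
ft_force: [0.5, -0.1, -3.7]
gripper_width: 0.0478
```

Run:
```python
from h import *
st()
im,d,P,T,ci=cap('scene','s3.png'); cv2.imwrite('pics/s3c.png',cv2.resize(im[60:360,140:540],(800,600))[:,:,::-1])
```

```text
{'time_s': 14.4, 'q': [-0.9565, 1.0914, 1.3908, 2.0872, -0.5693, 0.5645, 0.6612], 'ee_pos': [0.5352, -0.2511, 0.1275], 'orientation': [[-0.0614, 0.9966, 0.0557], [0.7036, 0.0828, -0.7058], [-0.708, -0.0041, -0.7062]], 'ft_force': [0.5131, -0.0681, -3.6588], 'torque': [1.1298, 0.1651, -0.0449], 'gripper_width': 0.0478}
```

View pics/s3c.png

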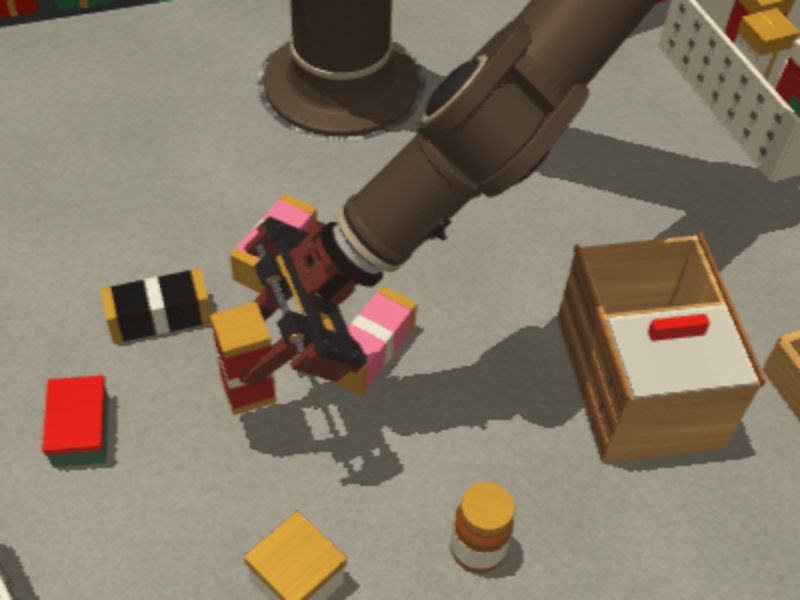

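Picture 7 shows the tin held upright at (245,355), the cover open with its bar at (680,327), and the bystanders untouched. I lower it gently onto the counter.

>>> {"method": "play_rows", "body": {
  "targets": [
    {"dx":0,"dy":0,"dz":-25,"wx":0,"wy":0,"wz":0,"jaw":40},
    {"dx":0,"dy":0,"dz":-45,"wx":0,"wy":0,"wz":0,"jaw":40},
    {"dx":0,"dy":0,"dz":-58,"wx":0,"wy":0,"wz":0,"jaw":40},
    {"dx":0,"dy":0,"dz":-61,"wx":0,"wy":0,"wz":0,"jaw":40},
    {"dx":0,"dy":0,"dz":-62,"wx":0,"wy":0,"wz":0,"jaw":40}
  ]
}}

```text
time_s: 15.08
ee_pos: [0.5352, -0.2536, 0.067]
orientation: [[-0.058, 0.997, 0.055], [0.706, 0.079, -0.703], [-0.706, -0.002, -0.709]]
ft_force: [-0.2, -0.5, -3.3]
gripper_width: 0.0478
```

>>> {"method": "play_rows", "body": {
  "targets": [
    {"dx":0,"dy":0,"dz":-1.5,"wx":0,"wy":0,"wz":0,"jaw":40},
    {"dx":0,"dy":0,"dz":-3,"wx":0,"wy":0,"wz":0,"jaw":40}
  ]
}}

```text
time_s: 15.32
ee_pos: [0.5352, -0.2533, 0.0639]
orientation: [[-0.058, 0.997, 0.055], [0.706, 0.08, -0.704], [-0.706, -0.002, -0.708]]
ft_force: [0.5, 0.1, -2.9]
gripper_width: 0.0477
```

>>> {"method": "play_rows", "body": {
  "targets": [
    {"dx":0,"dy":0,"dz":-1,"wx":0,"wy":0,"wz":0,"jaw":40},
    {"dx":0,"dy":0,"dz":-2,"wx":0,"wy":0,"wz":0,"jaw":40},
    {"dx":0,"dy":0,"dz":-2,"wx":0,"wy":0,"wz":0,"jaw":40}
  ]
}}

```text
time_s: 15.7
ee_pos: [0.5352, -0.2535, 0.062]
orientation: [[-0.058, 0.997, 0.055], [0.705, 0.08, -0.704], [-0.706, -0.002, -0.708]]
ft_force: [-1.3, 2.1, 2.3]
gripper_width: 0.0478
```

>>> {"method": "play_rows", "body": {
  "targets": [
    {"dx":0,"dy":0,"dz":-0.7,"wx":0,"wy":0,"wz":0,"jaw":40},
    {"dx":0,"dy":0,"dz":-1.4,"wx":0,"wy":0,"wz":0,"jaw":40}
  ]
}}

```text
time_s: 15.95
ee_pos: [0.5353, -0.2539, 0.0619]
orientation: [[-0.058, 0.997, 0.056], [0.705, 0.08, -0.705], [-0.707, -0.001, -0.707]]
ft_force: [-5.5, 8.8, 15.4]
gripper_width: 0.0477
```

It's on the counter. I ease off the press, open, and back out along the tool axis.

>>> {"method": "play_rows", "body": {
  "targets": [
    {"dx":0,"dy":0,"dz":1.4,"wx":0,"wy":0,"wz":0,"jaw":40},
    {"dx":0,"dy":0,"dz":1.4,"wx":0,"wy":0,"wz":0,"jaw":55},
    {"dx":0,"dy":0,"dz":1.4,"wx":0,"wy":0,"wz":0,"jaw":80},
    {"dx":0,"dy":0,"dz":1.4,"wx":0,"wy":0,"wz":0,"jaw":80},
    {"dx":0,"dy":0,"dz":1.4,"wx":0,"wy":0,"wz":0,"jaw":80}
  ]
}}

```text
time_s: 16.58
ee_pos: [0.5351, -0.2534, 0.0616]
orientation: [[-0.059, 0.997, 0.054], [0.706, 0.08, -0.704], [-0.706, -0.003, -0.708]]
ft_force: [0.9, 0.8, -0.8]
gripper_width: 0.0792
```

>>> {"method": "play_rows", "body": {
  "targets": [
    {"dx":-1,"dy":12,"dz":12,"wx":0,"wy":0,"wz":0,"jaw":80},
    {"dx":-3,"dy":35,"dz":35,"wx":0,"wy":0,"wz":0,"jaw":80},
    {"dx":-5,"dy":65,"dz":65,"wx":0,"wy":0,"wz":0,"jaw":80},
    {"dx":-7,"dy":90,"dz":100,"wx":0,"wy":0,"wz":0,"jaw":80},
    {"dx":-7,"dy":90,"dz":130,"wx":0,"wy":0,"wz":0,"jaw":80}
  ]
}}

```text
time_s: 17.2
ee_pos: [0.5288, -0.1609, 0.1935]
orientation: [[-0.061, 0.997, 0.057], [0.704, 0.084, -0.705], [-0.707, -0.002, -0.707]]
ft_force: [0.8, -0.3, 0.7]
gripper_width: 0.0801
```

Run:
```python
from h import *
sx=st()
im,d,P,T,ci=cap('top','t4.png'); Z=P[...,2]
m=(abs(P[...,0]-.535)<.06)&(abs(P[...,1]+.25)<.07)&(Z>.112)&(Z<.128)
box(P,m,'tin top'); box(P,(abs(P[...,0]-.63)<.04)&(abs(P[...,1]-.2)<.06)&redm(im)&(Z>.15)&(Z<.17),'bar')
c=(abs(P[...,0]-.57)<.15)&(abs(P[...,1]-.2)<.1)
box(P,c&(Z>.12)&(Z<.145),'crate'); box(P,c&(Z>0.001)&(Z<.012)&(abs(P[...,0]-.55)<.04)&(abs(P[...,1]-.208)<.07),'floor')
from path import *
q=np.array(sx['q']); x=np.array(sx['ee_pos']); R=np.array(sx['orientation'])
for yaw in (83-180,83,4.8,4.8-180):   # azimuth of tool y, tool down
    y=np.array([np.cos(np.radians(yaw)),np.sin(np.radians(yaw)),0]); z=np.array([0,0,-1.]); R2=np.column_stack([np.cross(y,z),y,z])
    xc=np.array([.55,.208,.3])
    q1,w1,_=walk(q,x,R,np.array([.534,-.255,.2]),np.column_stack([[-.08,.997,0],[.997,.08,0],[0,0,-1]]))
    q2,w2,_=walk(q1,np.array([.534,-.255,.2]),fk(q1,p,s)[1].as_matrix(),xc,R2); q3,w3,_=walk(q2,xc,R2,xc-[0,0,.2],R2,8)
    print(yaw,w1.round(1),w2.round(1),w3.round(1),q1.round(2),q2.round(2),q3.round(2))
```

```text
{'time_s': 17.2, 'q': [-1.165, 0.9411, 1.4338, 2.0452, -0.2336, 0.7418, 0.3319], 'ee_pos': [0.5288, -0.1609, 0.1935], 'orientation': [[-0.0608, 0.9965, 0.0573], [0.7045, 0.0835, -0.7048], [-0.7071, -0.0024, -0.7071]], 'ft_force': [0.8303, -0.257, 0.7003], 'torque': [0.5949, 0.0789, -0.0045], 'gripper_width': 0.0801}
tin top 486 c [ 534.  -249.7] size [49.3 49.3] ang 4.8 z [0.116 0.121 0.124]
bar none 0
crate 1828 c [650.3 196.4] size [150.4  93.4] ang 83.0 z [0.131 0.139 0.143]
floor none 3
-97 0.0 0.0 0.0 [-0.34  0.56  1.03  1.73 -0.52  1.16  0.92] [-1.31  0.67  1.44  1.6  -0.67  1.47 -1.52] [-1.23  0.84  1.25  1.84 -0.88  1.15 -1.36]
83 0.0 0.0 0.0 [-0.34  0.56  1.03  1.73 -0.52  1.16  0.92] [-0.97  0.35  0.72  1.6  -0.24  1.28  1.23] [-0.89  0.55  0.62  1.84 -0.4   0.89  1.37]
4.8 0.0 0.0 0.0 [-0.34  0.56  1.03  1.73 -0.52  1.16  0.92] [-1.22  0.48  1.13  1.6  -0.45  1.34  0.06] [-1.1   0.67  0.97  1.84 -0.66  0.99  0.23]
-175.2 0.0 4.7 0.0 [-0.34  0.56  1.03  1.73 -0.52  1.16  0.92] [-1.3   0.67  1.44  1.6  -0.68  1.47 -2.86] [-1.23  0.85  1.26  1.84 -0.89  1.16 -2.72]
```

The tin stands by itself, top at z 0.121 and square at (534,-250). I return the tool to vertical above it and measure with the wrist camera.

>>> {"method": "play_rows", "body": {
  "targets": [
    {"dx":1,"dy":-5,"dz":15,"wx":0.157,"wy":0.012,"wz":0,"jaw":86},
    {"dx":2,"dy":-20,"dz":20,"wx":0.313,"wy":0.024,"wz":0,"jaw":86},
    {"dx":4,"dy":-45,"dz":20,"wx":0.47,"wy":0.037,"wz":0,"jaw":86},
    {"dx":5,"dy":-70,"dz":20,"wx":0.626,"wy":0.049,"wz":0,"jaw":86},
    {"dx":5,"dy":-89,"dz":20,"wx":0.783,"wy":0.061,"wz":0,"jaw":86}
  ]
}}

```text
time_s: 17.88
ee_pos: [0.533, -0.2497, 0.2126]
orientation: [[-0.081, 0.997, 0.001], [0.997, 0.081, -0.016], [-0.016, -0.001, -1.0]]
ft_force: [0.2, 0.3, -0.1]
gripper_width: 0.0861
```

Run:
```python
from h import *
sx=st()
im,d,P,T,ci=cap('wrist','w5.png'); Z=P[...,2]
m=(abs(P[...,0]-.535)<.06)&(abs(P[...,1]+.25)<.06)&(Z>.112)&(Z<.128)
box(P,m,'tin top');
```

```text
{'time_s': 17.875, 'q': [-0.3706, 0.5165, 1.0296, 1.7525, -0.4706, 1.1396, 0.882], 'ee_pos': [0.533, -0.2497, 0.2126], 'orientation': [[-0.0812, 0.9967, 0.0007], [0.9966, 0.0812, -0.0155], [-0.0155, -0.0006, -0.9999]], 'ft_force': [0.183, 0.3449, -0.0735], 'torque': [-0.0341, 0.0403, -0.0111], 'gripper_width': 0.0861}
tin top 6157 c [ 533.5 -248.2] size [48.9 49.1] ang 4.4 z [0.116 0.119 0.121]
```

>>> {"method": "play_rows", "body": {
  "targets": [
    {"dx":0.5,"dy":1,"dz":-40,"wx":0,"wy":0,"wz":0,"jaw":86},
    {"dx":0.5,"dy":1,"dz":-80,"wx":0,"wy":0,"wz":0,"jaw":86},
    {"dx":0.5,"dy":1,"dz":-115,"wx":0,"wy":0,"wz":0,"jaw":86},
    {"dx":0.5,"dy":1,"dz":-128,"wx":0,"wy":0,"wz":0,"jaw":86},
    {"dx":0.5,"dy":1,"dz":-128,"wx":0,"wy":0,"wz":0,"jaw":60}
  ]
}}

```text
time_s: 18.55
ee_pos: [0.5331, -0.2484, 0.0829]
orientation: [[-0.08, 0.997, -0.003], [0.997, 0.08, -0.021], [-0.021, -0.005, -1.0]]
ft_force: [0.3, 0.1, 1.0]
gripper_width: 0.079
```

>>> {"method": "play_rows", "body": {
  "targets": [
    {"dx":0,"dy":0,"dz":0,"wx":0,"wy":0,"wz":0,"jaw":40},
    {"dx":0,"dy":0,"dz":0,"wx":0,"wy":0,"wz":0,"jaw":40},
    {"dx":0,"dy":0,"dz":0,"wx":0,"wy":0,"wz":0,"jaw":40},
    {"dx":0,"dy":0,"dz":0,"wx":0,"wy":0,"wz":0,"jaw":40}
  ]
}}

```text
time_s: 19.05
ee_pos: [0.5338, -0.2487, 0.0835]
orientation: [[-0.08, 0.997, -0.001], [0.997, 0.08, -0.021], [-0.021, -0.003, -1.0]]
ft_force: [0.1, 0.5, 3.2]
gripper_width: 0.0482
```

>>> {"method": "play_rows", "body": {
  "targets": [
    {"dx":0,"dy":0,"dz":15,"wx":0,"wy":0,"wz":0,"jaw":40},
    {"dx":0,"dy":0,"dz":60,"wx":0,"wy":0,"wz":0,"jaw":40},
    {"dx":0,"dy":20,"dz":120,"wx":0,"wy":0,"wz":0.1,"jaw":40},
    {"dx":0,"dy":50,"dz":170,"wx":0,"wy":0,"wz":0.25,"jaw":40},
    {"dx":0,"dy":80,"dz":200,"wx":0,"wy":0,"wz":0.4,"jaw":40}
  ]
}}

```text
time_s: 19.68
ee_pos: [0.5332, -0.1687, 0.2858]
orientation: [[-0.465, 0.885, 0.008], [0.885, 0.465, -0.02], [-0.022, -0.002, -1.0]]
ft_force: [0.5, 1.2, -2.2]
gripper_width: 0.0481
```

Run:
```python
from h import *
sx=st()
im,d,P,T,ci=cap('top','t5.png'); Z=P[...,2]; im2=im
c=(abs(P[...,0]-.57)<.15)&(abs(P[...,1]-.2)<.1)
box(P,c&(Z>.12)&(Z<.145),'crate'); box(P,c&redm(im)&(Z>.15)&(Z<.17),'bar')
box(P,c&(Z>-.006)&(Z<.018)&(abs(P[...,0]-.55)<.06)&(abs(P[...,1]-.208)<.06),'floor')
```

```text
{'time_s': 19.675, 'q': [-0.563, 0.3456, 1.0176, 1.7292, -0.2955, 1.2231, 1.0092], 'ee_pos': [0.5332, -0.1687, 0.2858], 'orientation': [[-0.4648, 0.8854, 0.0084], [0.8851, 0.4649, -0.0204], [-0.022, -0.002, -0.9998]], 'ft_force': [0.4845, 1.2083, -2.2034], 'torque': [0.0428, -0.0113, -0.0384], 'gripper_width': 0.0481}
crate 3846 c [593.9 203.4] size [150.  207.4] ang 83.0 z [0.123 0.139 0.143]
bar 182 c [625.5 199.2] size [59.6 14. ] ang 83.9 z [0.155 0.161 0.165]
floor 1212 c [542.  221.5] size [ 93.2 104.4] ang 89.5 z [0.001 0.007 0.012]
```

The tin is gripped near its light end and lifted. The compartment's middle works out at about (541,210), the cover is still fully back, and the path is clear at this height.

>>> {"method": "play_rows", "body": {
  "targets": [
    {"dx":2,"dy":40,"dz":0,"wx":0,"wy":0,"wz":0.12,"jaw":40},
    {"dx":4,"dy":95,"dz":0,"wx":0,"wy":0,"wz":0.25,"jaw":40},
    {"dx":5,"dy":150,"dz":0,"wx":0,"wy":0,"wz":0.39,"jaw":40},
    {"dx":6,"dy":205,"dz":0,"wx":0,"wy":0,"wz":0.53,"jaw":40},
    {"dx":7,"dy":260,"dz":0,"wx":0,"wy":0,"wz":0.67,"jaw":40}
  ]
}}

```text
time_s: 20.35
ee_pos: [0.5397, 0.0926, 0.2833]
orientation: [[-0.914, 0.405, 0.017], [0.405, 0.914, -0.012], [-0.021, -0.004, -1.0]]
ft_force: [0.6, 0.6, -3.4]
gripper_width: 0.048
```

>>> {"method": "play_rows", "body": {
  "targets": [
    {"dx":1,"dy":45,"dz":0,"wx":0,"wy":0,"wz":0.13,"jaw":40},
    {"dx":1,"dy":85,"dz":0,"wx":0,"wy":0,"wz":0.23,"jaw":40},
    {"dx":1,"dy":111,"dz":0,"wx":0,"wy":0,"wz":0.295,"jaw":40},
    {"dx":1,"dy":119,"dz":0,"wx":0,"wy":0,"wz":0.295,"jaw":40},
    {"dx":1,"dy":119,"dz":0,"wx":0,"wy":0,"wz":0.295,"jaw":40}
  ]
}}

```text
time_s: 20.98
ee_pos: [0.5416, 0.2093, 0.2828]
orientation: [[-0.992, 0.128, 0.02], [0.127, 0.992, -0.007], [-0.021, -0.005, -1.0]]
ft_force: [-0.4, -0.3, -2.9]
gripper_width: 0.048
```

Run:
```python
from h import *
sx=st()
im,d,P,T,ci=cap('scene','s4.png'); cv2.imwrite('pics/s4c.png',cv2.resize(im[60:300,370:600],(575,600))[:,:,::-1])
```

```text
{'time_s': 20.975, 'q': [-1.0043, 0.3213, 0.7102, 1.6748, -0.2077, 1.2098, 1.194], 'ee_pos': [0.5416, 0.2093, 0.2828], 'orientation': [[-0.9916, 0.1276, 0.02], [0.1274, 0.9918, -0.0073], [-0.0208, -0.0047, -0.9998]], 'ft_force': [-0.3785, -0.3241, -2.8563], 'torque': [-0.0083, -0.0123, -0.0014], 'gripper_width': 0.048}
```

View pics/s4c.png

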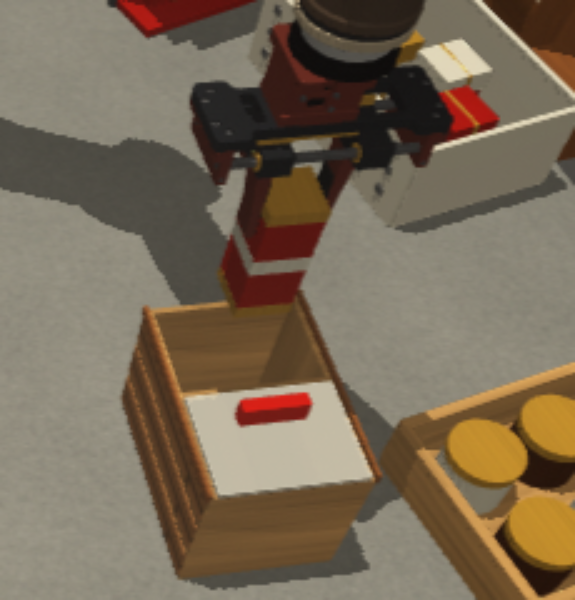

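Picture 8 shows the tin upright above the open compartment (270,250), with the bar back at (275,408). I lower it in.

>>> {"method": "play_rows", "body": {
  "targets": [
    {"dx":-0.5,"dy":0.7,"dz":-35,"wx":0,"wy":0,"wz":0,"jaw":40},
    {"dx":-0.5,"dy":0.7,"dz":-70,"wx":0,"wy":0,"wz":0,"jaw":40},
    {"dx":-0.5,"dy":0.7,"dz":-105,"wx":0,"wy":0,"wz":0,"jaw":40},
    {"dx":-0.5,"dy":0.7,"dz":-140,"wx":0,"wy":0,"wz":0,"jaw":40},
    {"dx":-0.5,"dy":0.7,"dz":-165,"wx":0,"wy":0,"wz":0,"jaw":40}
  ]
}}

```text
time_s: 21.65
ee_pos: [0.5409, 0.2089, 0.1168]
orientation: [[-0.992, 0.129, 0.02], [0.128, 0.992, -0.007], [-0.02, -0.005, -1.0]]
ft_force: [0.4, -0.7, -2.8]
gripper_width: 0.0478
```

>>> {"method": "play_rows", "body": {
  "targets": [
    {"dx":0,"dy":0,"dz":-12,"wx":0,"wy":0,"wz":0,"jaw":40},
    {"dx":0,"dy":0,"dz":-20,"wx":0,"wy":0,"wz":0,"jaw":40},
    {"dx":0,"dy":0,"dz":-24,"wx":0,"wy":0,"wz":0,"jaw":40},
    {"dx":0,"dy":0,"dz":-26,"wx":0,"wy":0,"wz":0,"jaw":40},
    {"dx":0,"dy":0,"dz":-26,"wx":0,"wy":0,"wz":0,"jaw":40}
  ]
}}

```text
time_s: 22.28
ee_pos: [0.541, 0.2112, 0.0923]
orientation: [[-0.992, 0.125, 0.021], [0.125, 0.992, -0.006], [-0.021, -0.003, -1.0]]
ft_force: [-0.3, -0.2, -2.4]
gripper_width: 0.0482
```

>>> {"method": "play_rows", "body": {
  "targets": [
    {"dx":0,"dy":0,"dz":-1,"wx":0,"wy":0,"wz":0,"jaw":40},
    {"dx":0,"dy":0,"dz":-2,"wx":0,"wy":0,"wz":0,"jaw":40},
    {"dx":0,"dy":0,"dz":-2,"wx":0,"wy":0,"wz":0,"jaw":40}
  ]
}}

```text
time_s: 22.65
ee_pos: [0.5408, 0.2111, 0.0899]
orientation: [[-0.992, 0.125, 0.02], [0.125, 0.992, -0.006], [-0.021, -0.004, -1.0]]
ft_force: [-0.3, 0.0, -3.5]
gripper_width: 0.0481
```

>>> {"method": "play_rows", "body": {
  "targets": [
    {"dx":0,"dy":0,"dz":-0.5,"wx":0,"wy":0,"wz":0,"jaw":40},
    {"dx":0,"dy":0,"dz":-1,"wx":0,"wy":0,"wz":0,"jaw":40}
  ]
}}

```text
time_s: 22.9
ee_pos: [0.5409, 0.2111, 0.0896]
orientation: [[-0.992, 0.125, 0.02], [0.125, 0.992, -0.006], [-0.021, -0.003, -1.0]]
ft_force: [-3.8, -0.8, 9.7]
gripper_width: 0.0479
```

It touched the floor at the expected height. I ease off, open and rise straight out.

>>> {"method": "play_rows", "body": {
  "targets": [
    {"dx":0,"dy":0,"dz":0.7,"wx":0,"wy":0,"wz":0,"jaw":40},
    {"dx":0,"dy":0,"dz":0.7,"wx":0,"wy":0,"wz":0,"jaw":52},
    {"dx":0,"dy":0,"dz":0.7,"wx":0,"wy":0,"wz":0,"jaw":62},
    {"dx":0,"dy":0,"dz":0.7,"wx":0,"wy":0,"wz":0,"jaw":66},
    {"dx":0,"dy":0,"dz":0.7,"wx":0,"wy":0,"wz":0,"jaw":66}
  ]
}}

```text
time_s: 23.52
ee_pos: [0.5409, 0.2111, 0.0896]
orientation: [[-0.992, 0.125, 0.02], [0.125, 0.992, -0.006], [-0.021, -0.004, -1.0]]
ft_force: [-0.0, -0.2, -0.4]
gripper_width: 0.0663
```

>>> {"method": "play_rows", "body": {
  "targets": [
    {"dx":0,"dy":0,"dz":10,"wx":0,"wy":0,"wz":0,"jaw":66},
    {"dx":0,"dy":0,"dz":35,"wx":0,"wy":0,"wz":0,"jaw":66},
    {"dx":0,"dy":0,"dz":75,"wx":0,"wy":0,"wz":0,"jaw":66},
    {"dx":0,"dy":0,"dz":115,"wx":0,"wy":0,"wz":0,"jaw":30},
    {"dx":0,"dy":0,"dz":125,"wx":0,"wy":0,"wz":0,"jaw":0}
  ]
}}

```text
time_s: 24.15
ee_pos: [0.5422, 0.2113, 0.2178]
orientation: [[-0.992, 0.126, 0.024], [0.125, 0.992, -0.004], [-0.024, -0.001, -1.0]]
ft_force: [0.0, 0.2, -1.2]
gripper_width: 0.0493
```

Run:
```python
from h import *
sx=st()
im,d,P,T,ci=cap('wrist','w6.png'); Z=P[...,2]
c=(abs(P[...,0]-.541)<.05)&(abs(P[...,1]-.21)<.06)
box(P,c&(Z>.118)&(Z<.1295),'tin top'); cv2.imwrite('pics/w6c.png',im[150:480,100:540,::-1])
c2=(abs(P[...,0]-.62)<.06)&(abs(P[...,1]-.2)<.06); box(P,c2&redm(im)&(Z>.15)&(Z<.17),'bar')
```

```text
{'time_s': 24.15, 'q': [-0.984, 0.3793, 0.6897, 1.7634, -0.2586, 1.0721, 1.2355], 'ee_pos': [0.5422, 0.2113, 0.2178], 'orientation': [[-0.9918, 0.1255, 0.024], [0.1255, 0.9921, -0.0037], [-0.0243, -0.0007, -0.9997]], 'ft_force': [0.0372, 0.2101, -1.197], 'torque': [0.0228, -0.0012, -0.0085], 'gripper_width': 0.0493}
tin top 7565 c [540.1 207.5] size [119.   99.2] ang 86.4 z [0.119 0.125 0.128]
bar 1131 c [619.4 201.8] size [58.8  3.8] ang 82.5 z [0.15  0.156 0.16 ]
```

View pics/w6c.png

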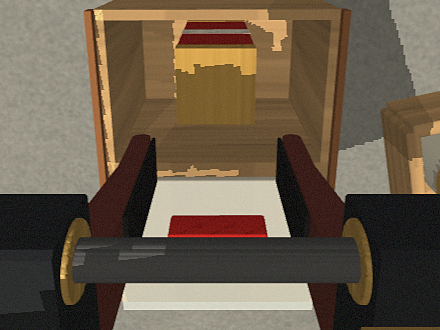

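Picture 9 shows the tin released and standing in the compartment, gold end up at (215,85). Its top reads 0.125, below the rim. I move behind the bar with the fingers closed.

>>> {"method": "play_rows", "body": {
  "targets": [
    {"dx":40,"dy":-5,"dz":5,"wx":0,"wy":-0.02,"wz":0,"jaw":0},
    {"dx":80,"dy":-10,"dz":5,"wx":0,"wy":-0.02,"wz":0,"jaw":0},
    {"dx":120,"dy":-16,"dz":0,"wx":0,"wy":-0.02,"wz":0,"jaw":0},
    {"dx":120,"dy":-16,"dz":0,"wx":0,"wy":-0.02,"wz":0,"jaw":0},
    {"dx":120,"dy":-16,"dz":-30,"wx":0,"wy":-0.02,"wz":0,"jaw":0}
  ]
}}

```text
time_s: 24.82
ee_pos: [0.6615, 0.1948, 0.1849]
orientation: [[-0.991, 0.126, 0.042], [0.126, 0.992, -0.006], [-0.042, -0.0, -0.999]]
ft_force: [-0.9, -0.5, -0.8]
gripper_width: 0.0005
```

>>> {"method": "play_rows", "body": {
  "targets": [
    {"dx":0,"dy":0,"dz":-25,"wx":0,"wy":0,"wz":0,"jaw":0},
    {"dx":0,"dy":0,"dz":-36,"wx":0,"wy":0,"wz":0,"jaw":0},
    {"dx":0,"dy":0,"dz":-36,"wx":0,"wy":0,"wz":0,"jaw":0}
  ]
}}

```text
time_s: 25.2
ee_pos: [0.66, 0.1953, 0.1479]
orientation: [[-0.991, 0.125, 0.039], [0.125, 0.992, -0.007], [-0.039, -0.002, -0.999]]
ft_force: [0.3, 0.2, 0.2]
gripper_width: 0.0001
```

>>> {"method": "play_rows", "body": {
  "targets": [
    {"dx":-15,"dy":1.9,"dz":0,"wx":0,"wy":0,"wz":0,"jaw":0},
    {"dx":-33,"dy":4.1,"dz":0,"wx":0,"wy":0,"wz":0,"jaw":0},
    {"dx":-51,"dy":6.4,"dz":0,"wx":0,"wy":0,"wz":0,"jaw":0},
    {"dx":-69,"dy":8.6,"dz":0,"wx":0,"wy":0,"wz":0,"jaw":0},
    {"dx":-85,"dy":10.6,"dz":0,"wx":0,"wy":0,"wz":0,"jaw":0}
  ]
}}

```text
time_s: 25.82
ee_pos: [0.576, 0.2057, 0.1499]
orientation: [[-0.991, 0.126, 0.042], [0.125, 0.992, -0.005], [-0.043, -0.0, -0.999]]
ft_force: [1.5, 0.9, 0.9]
gripper_width: 0.0002
```

>>> {"method": "play_rows", "body": {
  "targets": [
    {"dx":-12,"dy":1.5,"dz":0,"wx":0,"wy":0,"wz":0,"jaw":0},
    {"dx":-24,"dy":3,"dz":0,"wx":0,"wy":0,"wz":0,"jaw":0},
    {"dx":-32,"dy":4,"dz":0,"wx":0,"wy":0,"wz":0,"jaw":0},
    {"dx":-34,"dy":4.2,"dz":0,"wx":0,"wy":0,"wz":0,"jaw":0}
  ]
}}

```text
time_s: 26.32
ee_pos: [0.5414, 0.2102, 0.1487]
orientation: [[-0.991, 0.125, 0.04], [0.125, 0.992, -0.006], [-0.041, -0.001, -0.999]]
ft_force: [2.1, 0.4, 0.8]
gripper_width: 0.0004
```

>>> {"method": "play_rows", "body": {
  "targets": [
    {"dx":-2,"dy":0.2,"dz":0,"wx":0,"wy":0,"wz":0,"jaw":0},
    {"dx":-3,"dy":0.4,"dz":0,"wx":0,"wy":0,"wz":0,"jaw":0}
  ]
}}

```text
time_s: 26.58
ee_pos: [0.5408, 0.2103, 0.1489]
orientation: [[-0.991, 0.126, 0.044], [0.125, 0.992, -0.006], [-0.045, -0.001, -0.999]]
ft_force: [10.0, 0.8, -5.1]
gripper_width: 0.0004
```

A firm stop at 10 N. I back off, rise clear and check the cover and the whole scene.

>>> {"method": "play_rows", "body": {
  "targets": [
    {"dx":15,"dy":-2,"dz":0,"wx":0,"wy":0,"wz":0,"jaw":0},
    {"dx":20,"dy":-2.5,"dz":30,"wx":0,"wy":0,"wz":0,"jaw":0},
    {"dx":20,"dy":-50,"dz":80,"wx":0,"wy":0,"wz":0,"jaw":0},
    {"dx":20,"dy":-110,"dz":100,"wx":0,"wy":0,"wz":0,"jaw":0},
    {"dx":20,"dy":-170,"dz":100,"wx":0,"wy":0,"wz":0,"jaw":0}
  ]
}}

```text
time_s: 27.2
ee_pos: [0.5599, 0.0423, 0.2503]
orientation: [[-0.991, 0.124, 0.042], [0.124, 0.992, -0.005], [-0.043, -0.0, -0.999]]
ft_force: [1.1, -0.5, -1.8]
gripper_width: 0.0006
```

>>> {"method": "play_rows", "body": {
  "targets": [
    {"dx":0,"dy":-60,"dz":0,"wx":0,"wy":0,"wz":0,"jaw":0},
    {"dx":-30,"dy":-120,"dz":0,"wx":0,"wy":0,"wz":0,"jaw":0},
    {"dx":-60,"dy":-170,"dz":0,"wx":0,"wy":0,"wz":0,"jaw":0},
    {"dx":-60,"dy":-170,"dz":0,"wx":0,"wy":0,"wz":0,"jaw":0}
  ]
}}

```text
time_s: 27.7
ee_pos: [0.4964, -0.1313, 0.249]
orientation: [[-0.99, 0.134, 0.04], [0.134, 0.991, -0.006], [-0.04, -0.001, -0.999]]
ft_force: [-0.3, 0.4, -0.9]
gripper_width: 0.0006
```

Run:
```python
from h import *
sx=st()
im,d,P,T,ci=cap('top','t6.png'); Z=P[...,2]
c=(abs(P[...,0]-.57)<.15)&(abs(P[...,1]-.2)<.1)
box(P,c&redm(im)&(Z>.15)&(Z<.17),'bar'); box(P,c&(Z>.12)&(Z<.145),'crate'); box(P,c&(im.min(-1)>100)&(Z>.1),'cover')
def win(u0,u1,v0,v1):
    m=np.zeros((480,640),bool); m[v0:v1,u0:u1]=1; return m
box(P,win(432,472,235,288)&(Z>.033),'fudge'); box(P,win(345,398,140,188)&(Z>.05),'gift'); box(P,win(278,310,135,178)&(Z>.085),'jam')
im2=cap('scene','s5.png')[0]
a=cv2.resize(im[150:275,130:240],(440,500),interpolation=2); b=cv2.resize(im2[150:320,400:540],(360,437),interpolation=2); b=np.vstack([b,np.zeros((63,360,3),np.uint8)])
cv2.imwrite('pics/fin.png',np.hstack([a,b])[:,:,::-1])
```

```text
{'time_s': 27.7, 'q': [-0.5535, 0.2067, 0.8488, 1.9002, -0.1821, 1.0705, 1.8029], 'ee_pos': [0.4964, -0.1313, 0.249], 'orientation': [[-0.9902, 0.1339, 0.0395], [0.1338, 0.991, -0.0063], [-0.04, -0.0009, -0.9992]], 'ft_force': [-0.3486, 0.357, -0.9043], 'torque': [0.0681, 0.0244, -0.0368], 'gripper_width': 0.0006}
bar 172 c [521.8 212. ] size [60.5 13.3] ang 82.7 z [0.156 0.161 0.164]
crate 5978 c [593.5 203.8] size [151.1 206.5] ang 83.0 z [0.129 0.136 0.142]
cover 2512 c [543.3 212.1] size [137.1 103.9] ang 83.0 z [0.135 0.14  0.143]
fudge 1029 c [ 495.4 -438.1] size [63.7 93.5] ang 80.4 z [0.037 0.042 0.046]
gift 985 c [ 653.4 -186.4] size [ 96.2 291.2] ang 55.4 z [0.054 0.062 0.635]
jam 411 c [746.4 -49. ] size [51.2 52.2] ang 4.2 z [0.089 0.101 0.104]
```

View pics/fin.png

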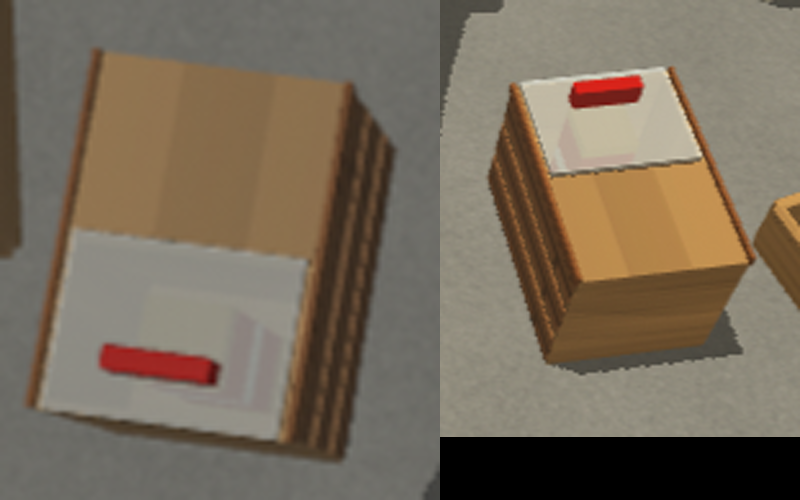

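Picture 10 shows the cover shut flush at the front, with the tin standing upright beneath it. The bar reads 104.5 mm forward of its open position. The robot is clear of everything, so I hand in.

>>> {"method": "play_rows", "body": {
  "targets": [
    {"dx":0,"dy":0,"dz":0,"wx":0,"wy":0,"wz":0,"jaw":0},
    {"dx":0,"dy":0,"dz":0,"wx":0,"wy":0,"wz":0,"jaw":0}
  ]
}}

```text
time_s: 28.05
ee_pos: [0.4994, -0.1249, 0.2482]
orientation: [[-0.992, 0.123, 0.039], [0.123, 0.992, -0.007], [-0.04, -0.002, -0.999]]
ft_force: [-0.7, -0.3, -0.3]
gripper_width: 0.0005
```

```bash
python3 -c "
from bench import ticket; print(ticket.sign_off())"
```

```text
the job is handed in; nothing more can be done
None
```

The job is handed in at about 28 s: the red tin stands in the crate, heavy end down, with the cover shut over it.

- **Cover back:** I pushed the cover back to its stop, which the force reading showed at 11 N.
- **Finding the heavy end:** I lifted the tin level, about 8 cm clear. The wrist moment put the centre of mass about 25 mm towards the robot-side end.
- **Placing:** I laid the tin down turned, regripped it tilted from the light end, and stood it on the counter heavy end down. I then regripped from above, set it in the compartment and let go. The grip was too firm for the heavy end to sink by itself, so I relied on the wrist moment alone. A second reading after the turn agreed in direction, though it was noisier.
- **Cover shut:** I pushed the cover shut to its stop at 10 N.

**Last checks:**
- The bar had travelled 104.5 mm from fully open, the cover is flush at the front, and the tin is upright beneath it.
- The finger position at the two stops alone gave about 102 to 103 mm of travel, slightly less than the camera. The finger being wider than the 20 mm I assumed would explain it.
- The jam jar and fudge box read within about 1 mm of where they started.
- The last gift box reading was spoiled by the arm in view. No move went near the box.

**Off plan:**
- While turning the tin, a clipped command left its heavy end about 10° above level for about 1 s, until I corrected it. It was never close to upended.
- When standing the tin on the counter I pressed with about 15 N before easing off, and with about 10 N on the compartment floor.

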